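# Gauge the turned pins by feel and rack them all the same way round

## Robot

A 6-joint arm with a two-finger parallel gripper is mounted at the origin on the work surface. World frame = base frame: x ahead of the robot, y to its left, z up, the work surface at z = 0. Lengths are in mm, angles in rad, forces in N, time in s.
With the tool pointing down it reaches from about 350 to 875 mm from the base axis. Payload 4.2 kg.
Tool frame: the origin (TCP) lies midway between the tips of the shut fingers; the grasp point (between the pads) lies 19 mm behind it; z points along the fingers, y is the line along which they close (so a half turn about z gives the same grasp; the last joint's range is limited). The gripper opens to 85 mm and grips with 20 to 120 N. Pads are 22 mm wide; open, the fingers measure 114 mm over their backs; the gripper's body (76 mm by 85 mm) begins 54 mm behind the grasp point. The pads swing forward as they close: fully open they stand 13 mm farther back than shut.
Start: joints at [1.368, 0.385, 0.008, 0, -1.194, -0.259], TCP at [278.441, 559.526, 231.312] pointing down, gripper open.
Joint ranges: [-3.14, 3.14], [-1.21, 2.06], [-1.07, 1.41], [-3.16, 2.05], [-2.99, -0.16], [-3.1, 3.1]. Speed limits (rad/s): [2.79, 2.79, 3.14, 3.14, 3.14, 3.14].

## Interface

Orientations are given as a unit quaternion [x, y, z, w].
In Python, from bench import read_state, get_image, job_done gives the robot as it stands.
- The arm moves only by the tool servo_tool, never from a script. Its arguments are lists of equal length, an entry for each row: "rotation": the turn, a rotation vector about the world's x, y, z scaled (see below), a list of three; "slide": the shift along the world's x, y, z scaled (see below), a list of three; "grip": the opening, from -1 (shut) to 1 (fully open). In form: {"rotation": [[rx, ry, rz], ...], "slide": [[tx, ty, tz], ...], "grip": [grip, ...]}. A call has 1 to 8 rows; each row is the pose to reach, as a shift and turn from the pose commanded when the call began, turning the shorter way round; what a row does not reach only later rows make up. The controller multiplies each number of a shift by 0.2 m and each number of a turn by 360 degrees. A row lasts 1/8 s, in which the tool goes at most 62.5 mm and 10.7 degrees, less where a joint would pass 70% of its speed; a pose out of reach is approached as far as the arm can. A call with a number of a shift or a turn outside -1 to 1 is refused whole. A call with a gripper value outside its range is refused whole. The fingers move at their own pace and stop on an object; the grip force is fixed at half the most. Time passes only in rows, so rows that repeat a pose let the fingers close. It gives the time, the measured TCP pose, the force, the opening and the grip force at its end, in the units of the state.
- read_state(): the state, without advancing time (a new reading comes with each control period).
- get_image(name): name is "scene" or "top" or "wrist"; returns a dict with "image" (480x640x3 uint8, red, green, blue), "depth" (480x640 float32, mm along the optical axis (not along the pixel's ray), 0 where there is no reading), "camera_matrix" (3x3 intrinsics, pixels), "rvec" (rotation vector, rad) and "tvec" (3), from world to camera coordinates, as OpenCV has them; the wrist camera has in their place "hand_eye" (4x4, takes a point from camera to tool coordinates, whose origin is the TCP and whose axes are the flange's). Camera axes: x right, y down, z forward; pixel columns grow to the right and rows downward; lengths in mm; the calibration is good to about 2 mm. The wrist camera is an equidistant fisheye: a pixel r from the principal point sees the ray r / f radians off the axis. A picture is of the moment at which its call begins: read the wrist's pose just before it.
- job_done(): hands the job in; it is judged then, once.
The state is a dict: "clock": time; "joints": joint angles; "joint_vel": joint speeds; "joint_efforts": joint torques, N m; "position": TCP position; "ee_rot": TCP orientation; "contact_force": force on the tool from outside, world axes, zero at the start; "wrist_torque": the same for the moment, N m; "gripper_width": finger opening in mm; "grasp_force": force on a finger pad.
Only numpy, scipy, OpenCV 4.12 (cv2) and the standard library are available. Lean on these libraries where they do the work, as an engineer would, in place of code of your own. Each camera call takes 0.05 s, during which the arm holds its last target. There are 200 camera calls.

## Task

First wipe the three wood chips off the white gauge board into the chip tray along its edge, using the scraper block and not the gripper itself. Then lay every beech pin in a slot of the comb rack, one to a slot, flat down in the notches and all the same way round, with the chamfered end nested a good few millimetres into the slot of the blue end plate (square ends do not fit); press a pin's end against the bore of the brass block to feel which end is chamfered: it sinks in, a square end does not. Leave the scraper standing upright on the middle of its cork mat, and leave the other things on the bench alone.

Things in the scene. Friction and masses are not known exactly. Their poses are not given: they have to be found in the camera images.
- station: Gauge station, fixed. Origin on the table under the middle of a white board 170 (x) x 130 (y) mm, top 20 mm above the table. On the board's +x end, from x = 55 to 85 mm, stands a brass gauge block 56 mm wide (y), its top 84 mm above the table.
- tray (a point): Middle of the chip tray's floor (3 mm above the table, axes as the station's). The tray is a sunken trough along the board's whole -y edge, 170 mm long in x, from y = -65 to -120 mm of the station, so its middle is 92 mm from the board's; outer walls 4 mm thick and 19 mm high, lower than the board's top, and no wall on the board's side.
- bore (a point): Centre of the bore's mouth in the -x face of the brass block, 52 mm above the table; the bore (diameter 14 mm, through the 30 mm block) is level, along the station's +x. Smaller than a pin: pressed against it along its axis, a square end stops at the face; a chamfered end sinks in about 6 mm (4 to 6.5), then stops.
- rack: Comb rack, fixed, 220 mm long (x), origin on the table. Two plain rails 12 mm thick at y = +43 and -43 mm, each with four notches 25 mm wide at x = -75, -25, 25, 75 mm: four slots for pins lying along y, axis 34 mm above the table. Notch floors 24 mm, rail and plate tops 42 mm high. Between the rails a base 6 mm high, room for fingers. A blue end plate stands along +y.
- plate (a point): Middle of the blue end plate's inner face (60 mm along +y from the rack's origin, 42 mm high, axes as the rack's); plate 8 mm thick, with a slot 17.5 mm wide and open at the top at the end of each rack slot: narrower than a pin, so only a chamfered end fits down into it. It should reach 2 to 9 mm past this face, best 5 (pin's middle at the rack's y = 0).
- mat: Cork mat 140 (x) x 60 (y) x 3 mm, fixed, origin under its middle; the scraper's place.
- scraper: Loose scraper block, dark wood on a black rubber foot, 110 (x, long) x 24 (y; the wood 22) x 50 mm (z), 110 g, origin at the centre of its underside; z up when standing. Gripped across its thickness (y).
- chip1: Loose wood chip 18 x 12 x 8 mm, 10 g, origin at its centre; starts on the white board.
- chip2: Loose wood chip 15 x 15 x 8 mm, 10 g, origin at its centre; starts on the white board.
- chip3: Loose wood chip 22 x 10 x 9 mm, 10 g, origin at its centre; starts on the white board.
- pin1: Turned beech pin, 130 mm long, 35 g, origin at its middle, x along its axis. Middle 44 mm is a waist 22 x 22 mm square, to grip; both ends round, 20 mm diameter. One end is cut square, the other chamfered (12 mm long cone down to 7 mm diameter); which of +x and -x is chamfered differs from pin to pin and is not told: the bore tells. May be absent (None).
- pin2: Turned beech pin, 130 mm long, 35 g, origin at its middle, x along its axis. Middle 44 mm is a waist 22 x 22 mm square, to grip; both ends round, 20 mm diameter. One end is cut square, the other chamfered (12 mm long cone down to 7 mm diameter); which of +x and -x is chamfered differs from pin to pin and is not told: the bore tells. May be absent (None).
- pin3: Turned beech pin, 130 mm long, 35 g, origin at its middle, x along its axis. Middle 44 mm is a waist 22 x 22 mm square, to grip; both ends round, 20 mm diameter. One end is cut square, the other chamfered (12 mm long cone down to 7 mm diameter); which of +x and -x is chamfered differs from pin to pin and is not told: the bore tells. May be absent (None).
- pin4: Turned beech pin, 130 mm long, 35 g, origin at its middle, x along its axis. Middle 44 mm is a waist 22 x 22 mm square, to grip; both ends round, 20 mm diameter. One end is cut square, the other chamfered (12 mm long cone down to 7 mm diameter); which of +x and -x is chamfered differs from pin to pin and is not told: the bore tells. May be absent (None).
- pin5: Turned beech pin, 130 mm long, 35 g, origin at its middle, x along its axis. Middle 44 mm is a waist 22 x 22 mm square, to grip; both ends round, 20 mm diameter. One end is cut square, the other chamfered (12 mm long cone down to 7 mm diameter); which of +x and -x is chamfered differs from pin to pin and is not told: the bore tells. May be absent (None).
- tape: Bystander, loose: small red tape roll, 48 mm diameter, 18 mm high. Origin at the centre of its underside. Leave alone.
- driver: Bystander, loose: green screwdriver, 170 mm long. Origin at the point on its axis near the middle. Leave alone.
- jarlid: Bystander, loose: metal jar lid, 48 mm diameter, 14 mm high. Origin at the centre of its underside. Leave alone.
- eraser: Bystander, loose: blue eraser 45 x 22 x 16 mm. Origin at the centre of its underside. Leave alone.
Things that resemble listed ones, but are neither listed nor needed, are in the scene too. What is shaped like the pin5 but purple or red is not meant.

How it is judged (in metres and radians):
On the way, in this order (a step that is already met when the one before it is completed fails the run):
1. all three chips lie in the chip tray (y of chip1 in the frame of station between -0.119 and -0.066 m and x of chip1 in the frame of station between -0.083 and 0.083 m and z of each of chip1, chip2, chip3 in the frame of station below 0.018 m and y of chip2 in the frame of station between -0.119 and -0.066 m and x of chip2 in the frame of station between -0.083 and 0.083 m and y of chip3 in the frame of station between -0.119 and -0.066 m and x of chip3 in the frame of station between -0.083 and 0.083 m), for 0.2 s.
2. every pin lies in a rack slot with its chamfered end nested in the blue plate (z of pin1 in the frame of rack between 0.029 and 0.039 m and x of pin1 in the frame of rack between -0.09 and 0.09 m and y of pin1 in the frame of rack between -0.003 and 0.008 m and angle between the x axis of each of pin1, pin2, pin3, pin4, pin5 and the y axis of rack, either way round below 0.08 rad and linear speed of each of pin1, pin2, pin3, pin4, pin5 below 0.03 m/s and z of pin2 in the frame of rack between 0.029 and 0.039 m and x of pin2 in the frame of rack between -0.09 and 0.09 m and y of pin2 in the frame of rack between -0.003 and 0.008 m and z of pin3 in the frame of rack between 0.029 and 0.039 m and x of pin3 in the frame of rack between -0.09 and 0.09 m and y of pin3 in the frame of rack between -0.003 and 0.008 m and z of pin4 in the frame of rack between 0.029 and 0.039 m and x of pin4 in the frame of rack between -0.09 and 0.09 m and y of pin4 in the frame of rack between -0.003 and 0.008 m and z of pin5 in the frame of rack between 0.029 and 0.039 m and x of pin5 in the frame of rack between -0.09 and 0.09 m and y of pin5 in the frame of rack between -0.003 and 0.008 m), for 0.2 s.
At the end, for the whole second after the job is handed in: All chips lie in the chip tray, below the board's top; every pin present lies at rest down in a rack slot (level, its axis within 5 mm of its resting height), its chamfered end 2 mm or more inside the blue plate's slot; the scraper stands upright on the cork mat, within 30 mm of its middle (all of step 1 and all of step 2 and horizontal distance between scraper and mat below 0.03 m and angle between scraper's own z axis and vertical below 0.1 rad and height (world z) of scraper between 0 and 0.012 m); the robot touches nothing.
It fails at once if a bystander (tape roll, screwdriver, jar lid, eraser) is knocked more than 6 cm away (distance of any of tape, driver, jarlid, eraser from where it was at the start of the episode above 0.06 m).
It fails at once if a wood chip is pushed with the gripper itself instead of the scraper (contact force between the fingers and chip1 above 0.5 N or contact force between the fingers and chip2 above 0.5 N or contact force between the fingers and chip3 above 0.5 N).
Of pin1, pin2, pin3, pin4, pin5 only 3 to 4 are there at a start; the rules pass over those that are not, and their reading is None.
At some moment in a run one of pin1, pin2, pin3, pin4, pin5 may be knocked a few centimetres aside while the robot is not near it.
Once in a run the grip may slacken for a moment while it holds something.
It also fails if it takes over 210 s, if anything falls off the work surface, if the arm or the gripper's body presses on something with over 40 N, if the wrist force passes 120 N, or if a joint passes its speed limit or range.

## Working session

There is one attempt and no reset: what is moved stays moved. The work goes in short steps, Python scripts to look and compute and a tool call to move; the robot and the scene stay as the last step left them, time stands still between calls to the robot, and variables do not carry over. Pictures are saved under pics/ and viewed, at most 14 in all, crops included, and the job is handed in when it is done.

Besides the shell and the picture viewer there is one more tool, called as name(argument=value, ...) on one line, values as JSON. servo_tool: Moves the arm, as the interface text tells. Shifts and turns lie within -1 to 1; 1 stands for 0.2 m of shift or 360 degrees of turn. Its arguments: {"type":"object","properties":{"rotation":{"type":"array","items":{"type":"array","items":{"type":"number","minimum":-1,"maximum":1}}},"slide":{"type":"array","items":{"type":"array","items":{"type":"number","minimum":-1,"maximum":1}}},"grip":{"type":"array","items":{"type":"number"}}},"required":["rotation","slide","grip"]}

```bash
ls; mkdir -p pics; python3 - <<'E'
from bench import *
import cv2,numpy as np
s=read_state();print(s)
for n in("top","scene"):
    d=get_image(n);cv2.imwrite(f"pics/{n}0.png",d["image"][:,:,::-1]);np.savez(f"{n}0.npz",**{k:v for k,v in d.items()})
    print(n,d["camera_matrix"].tolist(),d["rvec"],d["tvec"])
E
```

```text
pics
{'clock': 0.0, 'joints': array([ 1.36758924e+00,  3.85570266e-01,  6.61668589e-03, -5.27522716e-04,
       -1.19400745e+00, -2.58607179e-01]), 'joint_vel': array([-0.000551  , -0.00028281,  0.00138403, -0.00031926, -0.00117151,
       -0.00157415]), 'joint_efforts': array([-1.12537145e-04, -3.92281222e+01,  1.88393158e+01,  4.18596447e+00,
       -4.76145142e-03,  1.01477930e-06]), 'position': array([278.19256885, 559.01005086, 230.20550705]), 'ee_rot': array([ 9.73436313e-01, -2.28955263e-01, -2.15082191e-04,  1.08872492e-03]), 'contact_force': array([-0.19482551,  0.84462629, -0.36765372]), 'wrist_torque': array([ 0.01631663, -0.02564489, -0.02301709]), 'grasp_force': 0.0, 'gripper_width': 85.37919053892111}
top [[609.486291244379, 0.0, 308.1433091672272], [0.0, 609.486291244379, 224.1475734505367], [0.0, 0.0, 1.0]] [ 2.11751098 -2.1376323   0.20458603] [  70.39341178  535.64447675 1271.17803945]
scene [[500.72646619932743, 0.0, 313.31412742172216], [0.0, 500.72646619932743, 237.3044559267535], [0.0, 0.0, 1.0]] [ 2.15548034  1.39844478 -0.48996843] [-277.69665643 -309.80104477 1417.22832533]
```

View pics/top0.png

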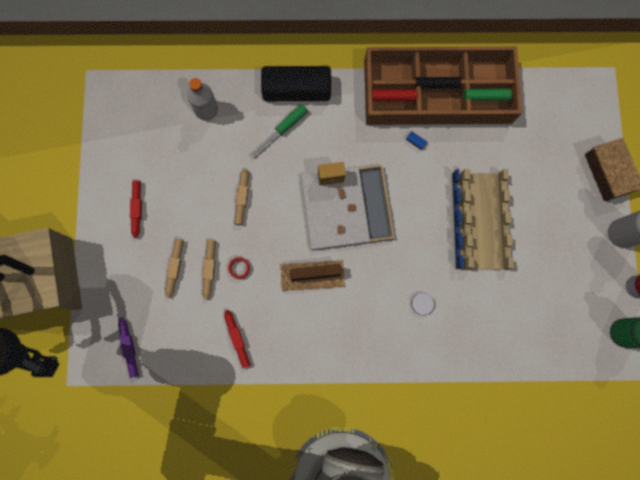

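View pics/scene0.png

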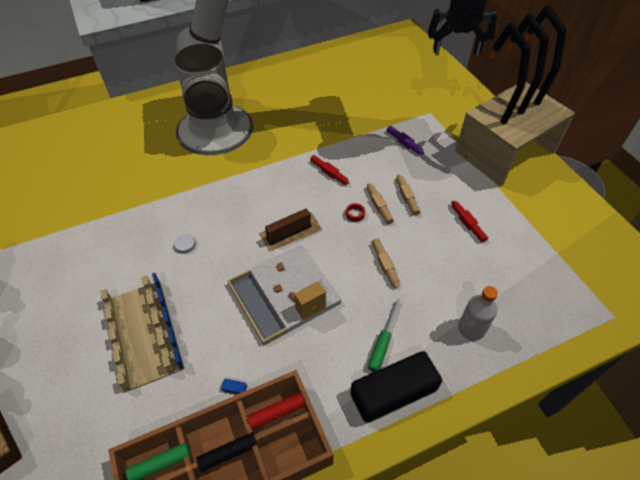

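Top view: beech pins at (242,197), (174,267), (209,268). Decoys: red pins at (136,208) and (237,338), purple pin at (128,348). Chips at (341,194), (351,208), (341,230); scraper (316,271) on mat (312,275); brass block (331,172); rack (483,220); tape (239,268) close to a pin. I'll check in close crops.

```bash
cat > h.py <<'E'
import cv2,numpy as np
from bench import *
def load(n): return np.load(n)
def p2w(d,u,v,z):
    R,_=cv2.Rodrigues(d["rvec"]);t=d["tvec"].reshape(3);K=d["camera_matrix"]
    c=-R.T@t;r=R.T@np.linalg.inv(K)@np.array([u,v,1.]);return c+r*(z-c[2])/r[2]
def w2p(d,P): return cv2.projectPoints(np.array(P,float).reshape(-1,3),d["rvec"],d["tvec"],d["camera_matrix"],None)[0][:,0]
def dw(d,u,v):
    R,_=cv2.Rodrigues(d["rvec"]);K=d["camera_matrix"]
    return R.T@(np.linalg.inv(K)@np.array([u,v,1.])*d["depth"][int(v),int(u)]-d["tvec"].reshape(3))
E
python3 - <<'E'
from h import *
d=load("top0.npz");im=d["image"][:,:,::-1]
cv2.imwrite("pics/cA.png",cv2.resize(im[160:310,155:355],None,fx=4,fy=4,interpolation=cv2.INTER_CUBIC))
cv2.imwrite("pics/cB.png",cv2.resize(im[155:280,295:520],None,fx=3.5,fy=3.5,interpolation=cv2.INTER_CUBIC))
for u,v in[(242,197),(174,267),(209,268),(483,220),(331,170),(330,225),(316,268),(341,194),(375,205)]:print(u,v,dw(d,u,v).round(1))
E
```

```text
242 197 [604.4 212.   21.6]
174 267 [448.8 358.3  23.5]
209 268 [445.2 281.2  29. ]
483 220 [ 550.8 -328.4    4.1]
331 170 [648.1  15.3  82.1]
330 225 [539.3  16.7  20.6]
316 268 [440.4  49.5  52.4]
341 194 [607.5  -8.5  29.4]
375 205 [587.5 -86.4   3.6]
```

View pics/cA.png

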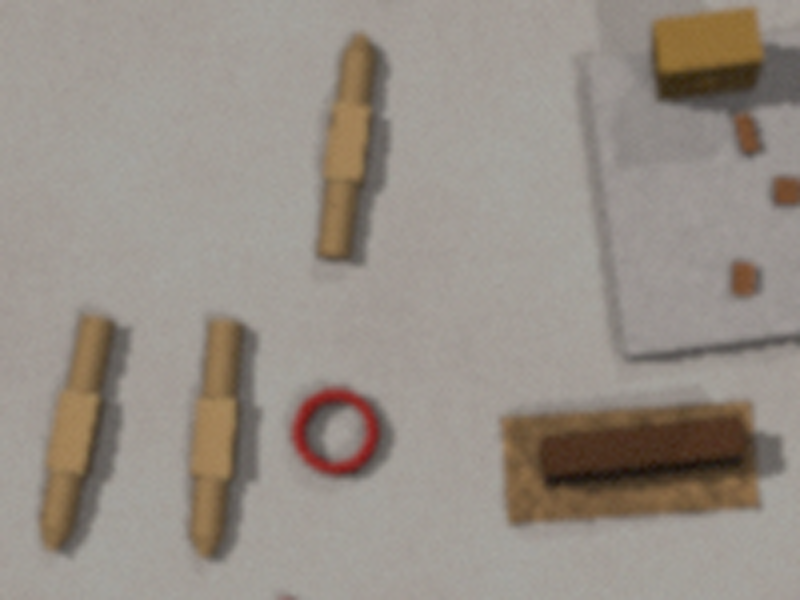

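View pics/cB.png

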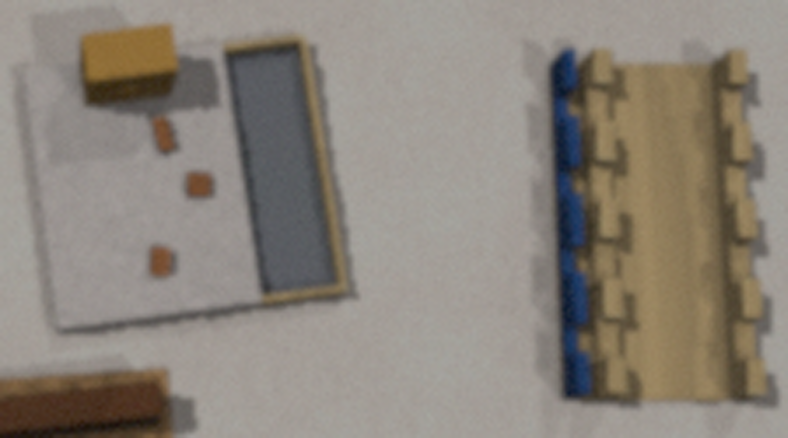

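Crops: the real pins taper visibly, the rear one at its far end, the two near ones at their near ends (toward the robot). The scraper stands along the mat, and the board, tray and rack edges are clear.

```bash
python3 - <<'E'
from h import *
d=load("top0.npz")
A=lambda X,Y:(155+(X+.5)/4-.5,160+(Y+.5)/4-.5)
B=lambda X,Y:(295+(X+.5)/3.5-.5,155+(Y+.5)/3.5-.5)
def pr(n,f,X,Y,z): print(n,p2w(d,*f(X,Y),z).round(1)[:2])
for n,t,b,w in(("pinFar",(360,37),(333,257),(347,141)),("pinL",(97,317),(54,548),(74,431)),("pinM",(226,319),(207,553),(214,438))):
    pr(n+" top",A,*t,15);pr(n+" bot",A,*b,15);pr(n+" waist",A,*w,22)
for n,p in(("scrL",(545,460)),("scrR",(745,438)),("scrL hi",(543,438)),("scrRhi",(742,420)),("scrRlo",(746,455)),("scrLlo",(548,475))):pr(n,A,*p,50)
for p in((503,415),(751,402),(759,508),(511,523)):pr("mat",A,*p,3)
for p in((652,25),(756,9),(762,58),(655,73)):pr("brass",A,*p,84)
for p in((15,65),(58,328)):pr("board",B,*p,20)
for p in((303,38),(350,292)):pr("trayouter",B,*p,19)
for p in((228,48),(265,295)):pr("board/tray edge",B,*p,20)
for p in((163,135),(199,185),(161,262)):pr("chip",B,*p,28)
for p in((745,51),(767,399),(727,62),(598,52)):pr("rack",B,*p,42)
for p in((563,50),(585,395)):pr("plate top inner",B,*p,42)
for p,z in(((239,268),18),((417,141),16),((422,303),14)): print(p2w(d,*p,z).round(0))
E
```

```text
pinFar top [671.2 207.4]
pinFar bot [544.7 221.2]
pinFar waist [609.2 213.4]
pinL top [512.1 351.3]
pinL bot [385.2 370.9]
pinL waist [448.1 360.5]
pinM top [510.4 280. ]
pinM bot [381.7 287.8]
pinM waist [443.6 284.2]
scrL [427.  103.2]
scrR [437.8  -3.6]
scrL hi [438.8 104.3]
scrRhi [447.5  -2.2]
scrRlo [428.7  -4. ]
scrLlo [419.  101.7]
mat [457.  127.4]
mat [463.  -10.2]
mat [404.3 -13.5]
mat [397.3 123.1]
brass [657.  44.]
brass [665.4 -12.1]
brass [638.2 -14.7]
brass [630.4  42.7]
board [658.6  84.7]
board [487.6  58.9]
trayouter [ 675.3 -101.4]
trayouter [ 509.  -125.8]
board/tray edge [668.8 -52.7]
board/tray edge [507.4 -71.9]
chip [609.6  -9.1]
chip [577.  -31.2]
chip [527.7  -6.2]
rack [ 657.9 -378.8]
rack [ 436.2 -376.8]
rack [ 650.7 -366.8]
rack [ 658.  -285.3]
plate top inner [ 659.5 -263.1]
plate top inner [ 439.7 -264.7]
[446. 217.  18.]
[ 733. -185.   16.]
[ 366. -181.   14.]
```

servo_tool(rotation=[[0, 0, -0.053], [0, 0, -0.053], [0, 0, -0.053], [0, 0, -0.053]], slide=[[0.26, -0.85, 0], [0.26, -0.85, 0], [0.26, -0.85, 0], [0.26, -0.85, 0]], grip=[1, 1, 1, 1])

```text
clock: 0.6
position: [330.7, 386.2, 231.4]
ee_rot: [0.921, -0.389, -0.0, 0.0]
contact_force: [-0.5, 1.4, -0.5]
gripper_width: 85.5
grasp_force: 0.0
```

servo_tool(rotation=[[0, 0, -0.053], [0, 0, -0.053], [0, 0, -0.053], [0, 0, -0.053]], slide=[[0.26, -0.85, 0], [0.26, -0.85, 0], [0.26, -0.85, 0], [0.26, -0.85, 0]], grip=[1, 1, 1, 1])

```text
clock: 1.1
position: [382.7, 217.4, 231.2]
ee_rot: [0.844, -0.536, -0.0, 0.0]
contact_force: [-0.5, 0.6, -0.0]
gripper_width: 85.7
grasp_force: 0.0
```

servo_tool(rotation=[[0, 0, -0.054], [0, 0, -0.054], [0, 0, -0.054], [0, 0, -0.054], [0, 0, -0.054]], slide=[[0.25, -0.85, 0], [0.25, -0.85, 0], [0.25, -0.85, 0], [0.25, -0.85, 0], [0.25, -0.85, 0]], grip=[1, 1, 1, 1, 1])

```text
clock: 1.72
position: [432.8, 50.4, 231.1]
ee_rot: [0.743, -0.669, -0.0, 0.0]
contact_force: [0.2, 0.4, 0.5]
gripper_width: 85.4
grasp_force: 0.0
```

```bash
cat >> h.py <<'E'
from scipy.spatial.transform import Rotation as Ro
def wsnap(name):
    s=read_state();d=get_image("wrist")
    T=np.eye(4);T[:3,:3]=Ro.from_quat(s["ee_rot"]).as_matrix();T[:3,3]=s["position"]
    W=T@np.array(d["hand_eye"]);np.savez(name+".npz",W=W,K=d["camera_matrix"],image=d["image"],depth=d["depth"])
    cv2.imwrite(f"pics/{name}.png",d["image"][:,:,::-1]);return np.load(name+".npz"),s
def wray(d,u,v):
    K=d["K"];a=np.array([u-K[0,2],v-K[1,2]]);r=np.hypot(*a);th=r/K[0,0]
    return d["W"][:3,:3]@np.r_[a/max(r,1e-9)*np.sin(th),np.cos(th)]
def wp(d,u,v,z):
    r=wray(d,u,v);c=d["W"][:3,3];return (c+r*(z-c[2])/r[2]).round(1)
def wpix(d,P):
    q=np.linalg.inv(d["W"])@np.r_[P,1];r=np.hypot(q[0],q[1]);th=np.arctan2(r,q[2]);K=d["K"]
    return K[0,2]+K[0,0]*th*q[0]/r,K[1,2]+K[0,0]*th*q[1]/r
def rectify(d,cx,cy,z,w,h,mmpp,name):
    # orthographic warp onto plane z: image up=+x, left=+y
    H,Wd=int(h/mmpp),int(w/mmpp);mx=np.zeros((H,Wd),np.float32);my=mx.copy()
    for i in range(H):
        for j in range(Wd):
            mx[i,j],my[i,j]=wpix(d,[cx+h/2-i*mmpp,cy+w/2-j*mmpp,z])
    im=cv2.remap(d["image"],mx,my,cv2.INTER_LINEAR);cv2.imwrite(f"pics/{name}.png",im[:,:,::-1]);return im
def yaw(s):
    m=Ro.from_quat(s["ee_rot"]).as_matrix();return np.degrees(np.arctan2(m[1,0],m[0,0]))
E
python3 - <<'E'
from h import *
d,s=wsnap("w1");print(s["position"],yaw(s),s["joints"].round(2),d["K"].round(1),d["W"].round(2))
E
```

```text
[432.79341494  50.36149171 231.09966654] -84.03663523350924 [ 0.49  0.06 -0.43 -0.   -1.09 -0.39] [[371.6   0.  319.1]
 [  0.  371.6 245.2]
 [  0.    0.    1. ]] [[-9.9000e-01 -1.0000e-01 -3.0000e-02  4.3971e+02]
 [-1.0000e-01  9.6000e-01  2.7000e-01 -1.7640e+01]
 [ 0.0000e+00  2.7000e-01 -9.6000e-01  3.7385e+02]
 [ 0.0000e+00  0.0000e+00  0.0000e+00  1.0000e+00]]
```

View pics/w1.png

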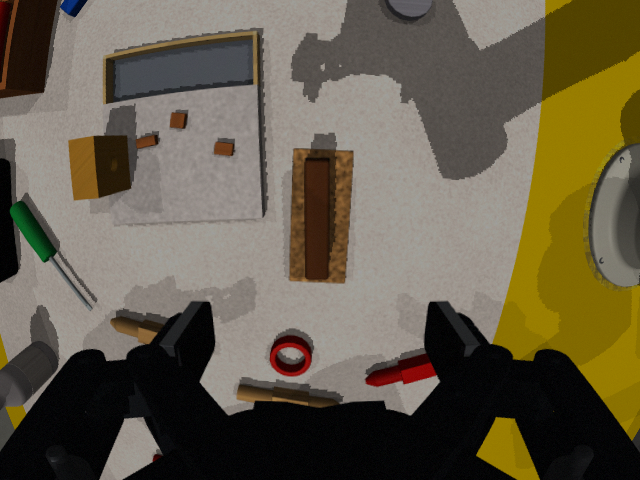

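Wrist view: scraper top at (307..330,158..278) on the mat; board corners at (263,216), (115,223), tray outer corners at (262,32), (105,55); brass block face at ~(129,163) with bore (114,163); chips at (147,141), (178,120), (224,149).

```bash
python3 - <<'E'
from h import *
d=load("w1.npz")
for n,u,v,z in[("scr",307,158,50),("scr",330,158,50),("scr",328,278,50),("scr",305,278,50),("mat",293,149,3),("mat",354,151,3),("mat",346,283,3),("mat",290,280,3),
 ("board NL",263,216,20),("board FL",115,223,20),("board/tray near",258,84,20),("board/tray far",107,102,20),("tray outer near",262,32,19),("tray outer far",105,55,19),
 ("brass botL",131,190,20),("chip",147,141,26),("chip",178,120,26),("chip",224,149,26),("bore",114,163,52)]:print(n,wp(d,u,v,z))
rectify(d,540,20,25,340,260,0.6,"r1") 
E
```

```text
scr [448.8  -4.1  50. ]
scr [429.   -6.2  50. ]
scr [418.7 103.3  50. ]
scr [440.  105.5  50. ]
mat [464.8  -9.8   3. ]
mat [404.6 -14.2   3. ]
mat [395.8 124.6   3. ]
mat [455.8 127.4   3. ]
board NL [486.9  57.2  20. ]
board FL [651.8  79.1  20. ]
board/tray near [503.1 -70.   20. ]
board/tray far [666.3 -50.7  20. ]
tray outer near [ 505.4 -123.    19. ]
tray outer far [ 676.3 -103.    19. ]
brass botL [630.9  41.9  20. ]
chip [610.6  -9.8  26. ]
chip [578.  -31.4  26. ]
chip [528.8  -5.3  26. ]
bore [633.7  11.3  52. ]
```

View pics/r1.png

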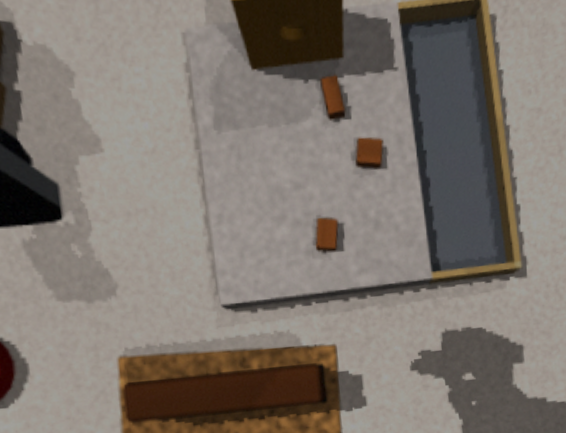

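servo_tool(rotation=[[0, 0, -0.003], [0, 0, -0.003], [0, 0, -0.003], [0, 0, -0.003], [0, 0, -0.003], [0, 0, -0.003]], slide=[[0.006, -0.003, -0.3], [0.006, -0.003, -0.6], [0.006, -0.003, -0.8], [0.006, -0.003, -0.9], [0.006, -0.003, -1], [0.006, -0.003, -1]], grip=[1, 1, 1, 1, 1, 1])

```text
clock: 2.52
position: [432.8, 50.0, 30.2]
ee_rot: [0.737, -0.675, -0.001, 0.002]
contact_force: [-0.2, 0.5, 0.6]
gripper_width: 86.0
grasp_force: 0.0
```

servo_tool(rotation=[[0, 0, 0], [0, 0, 0], [0, 0, 0], [0, 0, 0], [0, 0, 0], [0, 0, 0], [0, 0, 0], [0, 0, 0]], slide=[[0, 0, -0.04], [0, 0, -0.04], [0, 0, -0.04], [0, 0, -0.04], [0, 0, -0.04], [0, 0, -0.04], [0, 0, -0.04], [0, 0, -0.04]], grip=[1, 0, -1, -1, -1, -1, -1, -1])

```text
clock: 3.52
position: [434.1, 49.1, 23.8]
ee_rot: [0.737, -0.676, 0.0, -0.0]
contact_force: [-0.1, -0.8, 5.8]
gripper_width: 21.1
grasp_force: 59.2
```

servo_tool(rotation=[[0, 0, 0], [0, 0, 0], [0, 0, 0], [0, 0, 0]], slide=[[0, 0, 0.3], [0, 0, 0.5], [0, 0, 0.5], [0, 0, 0.5]], grip=[-1, -1, -1, -1])

```text
clock: 4.03
position: [432.4, 48.5, 122.3]
ee_rot: [0.736, -0.677, -0.001, 0.001]
contact_force: [-0.3, -0.7, -1.1]
gripper_width: 21.1
grasp_force: 59.4
```

servo_tool(rotation=[[0, 0, -0.03], [0, 0, -0.06], [0, 0, -0.09], [0, 0, -0.12], [0, 0, -0.15], [0, 0, -0.18], [0, 0, -0.21], [0, 0, -0.24]], slide=[[0.08, -0.01, 0], [0.16, -0.02, 0], [0.25, -0.03, 0], [0.33, -0.045, 0], [0.42, -0.055, 0], [0.5, -0.07, 0], [0.6, -0.08, 0], [0.66, -0.09, 0]], grip=[-1, -1, -1, -1, -1, -1, -1, -1])

```text
clock: 5.03
position: [565.1, 30.5, 120.4]
ee_rot: [-0.074, 0.997, -0.0, -0.003]
contact_force: [-0.4, 0.4, -1.1]
gripper_width: 21.1
grasp_force: 59.4
```

servo_tool(rotation=[[0, 0, -0.003], [0, 0, -0.003], [0, 0, -0.003], [0, 0, -0.003]], slide=[[0, 0, -0.1], [0, 0, -0.2], [0, 0, -0.3], [0, 0, -0.3]], grip=[-1, -1, -1, -1])

```text
clock: 5.52
position: [562.9, 30.1, 59.6]
ee_rot: [-0.068, 0.998, -0.001, -0.004]
contact_force: [0.6, 0.6, -0.9]
gripper_width: 21.1
grasp_force: 59.3
```

```bash
python3 - <<'E'
from h import *
s=read_state();print(s["position"],yaw(s),s["gripper_width"],s["contact_force"])
d,s=wsnap("w2")
E
```

```text
[562.90930594  30.1151507   59.58830742] -172.20022189800366 21.13719642512945 [ 0.56936339  0.57999581 -0.92841002]
```

View pics/w2.png

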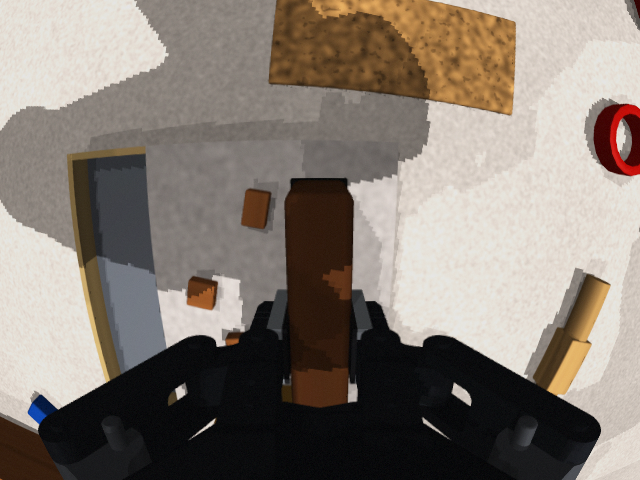

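The scraper hovers parallel to the board's edge, with all chips on its tray side: (256,208), (202,292), (233,340). Lowering and sweeping.

servo_tool(rotation=[[0, 0, 0], [0, 0, 0], [0, 0, 0], [0, 0, 0]], slide=[[0, 0, -0.05], [0, 0, -0.09], [0, 0, -0.09], [0, 0, -0.09]], grip=[-1, -1, -1, -1])

```text
clock: 6.08
position: [565.9, 31.0, 45.6]
ee_rot: [-0.068, 0.998, 0.0, 0.0]
contact_force: [-0.1, 0.4, -1.3]
gripper_width: 21.1
grasp_force: 59.3
```

servo_tool(rotation=[[0, 0, 0], [0, 0, 0], [0, 0, 0], [0, 0, 0], [0, 0, 0], [0, 0, 0], [0, 0, 0], [0, 0, 0]], slide=[[0.005, -0.04, 0], [0.01, -0.08, 0], [0.015, -0.12, 0], [0.02, -0.16, 0], [0.025, -0.2, 0], [0.03, -0.24, 0], [0.035, -0.28, 0], [0.04, -0.31, 0]], grip=[-1, -1, -1, -1, -1, -1, -1, -1])

```text
clock: 7.08
position: [573.7, -31.6, 45.3]
ee_rot: [-0.068, 0.998, -0.0, -0.0]
contact_force: [0.6, -0.2, -1.6]
gripper_width: 20.9
grasp_force: 59.3
```

servo_tool(rotation=[[0, 0, 0], [0, 0, 0], [0, 0, 0], [0, 0, 0], [0, 0, 0], [0, 0, 0], [0, 0, 0], [0, 0, 0]], slide=[[0.003, -0.025, 0], [0.006, -0.05, 0], [0.009, -0.075, 0], [0.013, -0.1, 0], [0.016, -0.125, 0], [0.019, -0.15, 0], [0.022, -0.175, 0], [0.026, -0.2, 0]], grip=[-1, -1, -1, -1, -1, -1, -1, -1])

```text
clock: 8.07
position: [578.9, -71.4, 45.3]
ee_rot: [-0.068, 0.998, 0.0, -0.0]
contact_force: [0.4, -0.2, -1.8]
gripper_width: 21.1
grasp_force: 59.3
```

servo_tool(rotation=[[0, 0, 0], [0, 0, 0], [0, 0, 0], [0, 0, 0]], slide=[[0, 0, 0], [0, 0, 0.1], [0, 0, 0.3], [0, 0, 0.4]], grip=[-1, -1, -1, -1])

```text
clock: 8.57
position: [579.9, -70.9, 127.6]
ee_rot: [-0.069, 0.998, -0.0, 0.002]
contact_force: [0.2, 0.8, -1.6]
gripper_width: 21.3
grasp_force: 59.3
```

```bash
python3 - <<'E'
from h import *
s=read_state();print(s["position"],yaw(s),s["gripper_width"],s["contact_force"])
d=get_image("scene");im=d["image"][:,:,::-1]
cv2.imwrite("pics/s3.png",cv2.resize(im[200:400,80:360],None,fx=2.8,fy=2.8,interpolation=cv2.INTER_CUBIC))
E
```

```text
[579.86675155 -70.90287466 127.57012843] -172.13027757443982 21.268386765504278 [ 0.22342487  0.83780589 -1.5548829 ]
```

View pics/s3.png

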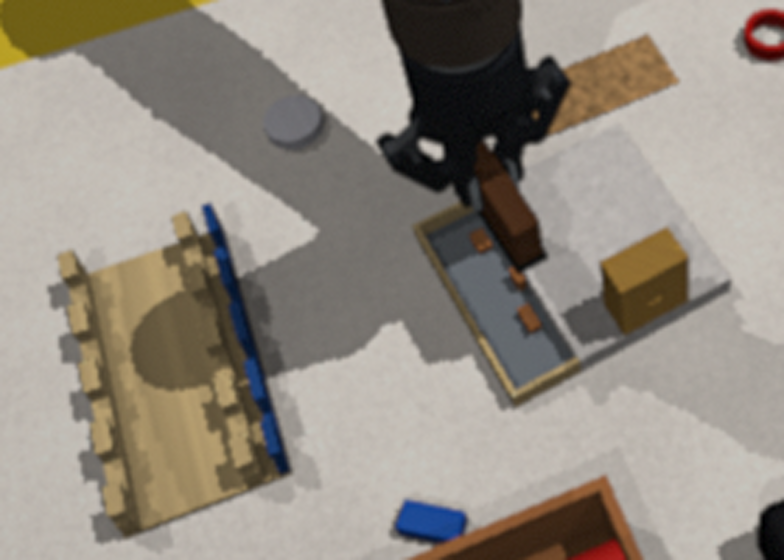

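All three chips are in the tray at (481,241), (517,277), (528,318). Returning the scraper to the mat.

servo_tool(rotation=[[0, 0, 0.03], [0, 0, 0.06], [0, 0, 0.09], [0, 0, 0.12], [0, 0, 0.15], [0, 0, 0.18], [0, 0, 0.21], [0, 0, 0.238]], slide=[[-0.09, 0.08, 0], [-0.18, 0.16, 0], [-0.27, 0.24, 0], [-0.36, 0.32, 0], [-0.46, 0.4, 0], [-0.55, 0.48, 0], [-0.65, 0.56, 0], [-0.74, 0.635, 0]], grip=[-1, -1, -1, -1, -1, -1, -1, -1])

```text
clock: 9.62
position: [429.8, 56.3, 124.8]
ee_rot: [0.731, -0.683, -0.0, 0.0]
contact_force: [0.1, 0.0, -2.0]
gripper_width: 21.1
grasp_force: 64.2
```

servo_tool(rotation=[[0, 0, 0], [0, 0, 0], [0, 0, 0], [0, 0, 0], [0, 0, 0], [0, 0, 0], [0, 0, 0], [0, 0, 0]], slide=[[0, 0, -0.2], [0, 0, -0.35], [0, 0, -0.44], [0, 0, -0.48], [0, 0, -0.505], [0, 0, -0.505], [0, 0, -0.505], [0, 0, -0.505]], grip=[-1, -1, -1, -1, -1, -1, -1, -1])

```text
clock: 10.62
position: [431.1, 56.0, 24.7]
ee_rot: [0.728, -0.685, 0.0, -0.001]
contact_force: [0.3, -0.1, -1.0]
gripper_width: 21.1
grasp_force: 64.2
```

servo_tool(rotation=[[0, 0, 0], [0, 0, 0], [0, 0, 0], [0, 0, 0], [0, 0, 0], [0, 0, 0], [0, 0, 0], [0, 0, 0]], slide=[[0, 0, -0.004], [0, 0, -0.004], [0, 0, -0.004], [0, 0, 0], [0, 0, 0.3], [0, 0, 0.6], [0, 0, 0.9], [0, 0, 0.9]], grip=[0, 1, 1, 1, 1, 1, 1, 1])

```text
clock: 11.62
position: [433.6, 57.1, 209.4]
ee_rot: [0.729, -0.685, 0.002, -0.006]
contact_force: [0.3, 0.8, -0.7]
gripper_width: 85.6
grasp_force: 0.0
```

servo_tool(rotation=[[0, 0, 0.03], [0, 0, 0.06], [0, 0, 0.09], [0, 0, 0.12], [0, 0, 0.15], [0, 0, 0.18], [0, 0, 0.21], [0, 0, 0.23]], slide=[[0.03, 0.14, 0.1], [0.03, 0.28, 0.1], [0.06, 0.4, 0.1], [0.06, 0.53, 0.1], [0.06, 0.65, 0.1], [0.06, 0.78, 0.1], [0.06, 0.9, 0.1], [0.06, 1, 0.1]], grip=[1, 1, 1, 1, 1, 1, 1, 1])

```text
clock: 12.62
position: [442.2, 256.4, 222.9]
ee_rot: [1.0, -0.03, -0.001, 0.001]
contact_force: [0.2, 0.2, -0.4]
gripper_width: 85.5
grasp_force: 0.0
```

```bash
python3 - <<'E'
from h import *
d,s=wsnap("w4");print(s["position"],yaw(s))
t=get_image("top");np.savez("top4.npz",**t)
print([dw(t,u,v).round(0).tolist() for u,v in [(312,270),(318,269),(305,271)]])
cv2.imwrite("pics/t4.png",np.hstack([cv2.resize(t["image"][155:255,295:400],None,fx=4,fy=4,interpolation=cv2.INTER_CUBIC)[:,:,::-1],cv2.resize(t["image"][240:340,270:365],None,fx=4,fy=4,interpolation=cv2.INTER_CUBIC)[:,:,::-1]]))
E
```

```text
[442.20951318 256.41972908 222.85243974] -3.401260549764765
[[436.0, 58.0, 57.0], [438.0, 45.0, 51.0], [434.0, 73.0, 53.0]]
```

View pics/w4.png

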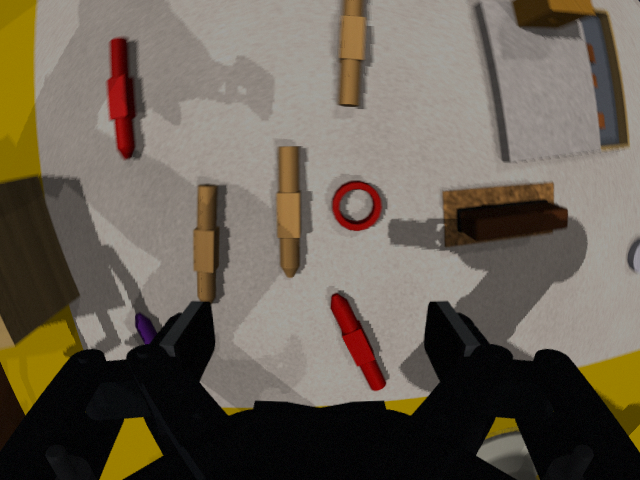

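View pics/t4.png

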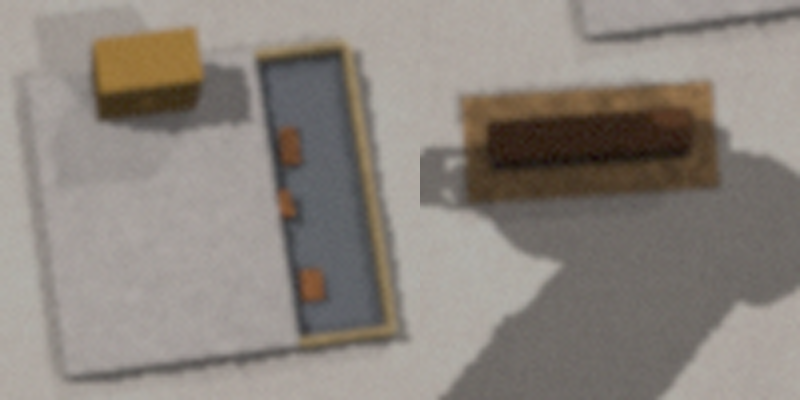

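Chips lie in the tray (crop (290,147), (287,204), (313,286)), the scraper stands on the mat. Wrist view: pin M (289,147)–(290,276) pointed at its near end, pin L (207,186)–(205,300), pin Far (350,38). I'll check L and the middle chip more closely.

```bash
python3 - <<'E'
from h import *
d=load("w4.npz");t=load("top4.npz")
for n,a,b,w in(("M",(288.5,147),(290,276),(288.5,212)),("L",(207,186),(205.5,300),(206,248))):
    P,Q=wp(d,*a,12),wp(d,*b,12);print(n,P,Q,wp(d,*w,22),np.linalg.norm(P-Q),np.degrees(np.arctan2(*(P-Q)[1::-1])))
print("far waist",wp(d,352,38,22),wp(d,349,106,12))
c=np.array([579.3,4]);X=np.array([.992,.127]);Y=np.array([-.127,.992])
for u,v in[(290,147),(287,204),(313,286)]:
    q=dw(t,295+u/4,155+v/4);print("chip",q.round(1),(q[:2]-c)@X,(q[:2]-c)@Y)
im=d["image"]
g=np.clip(im[130:310,170:330].astype(float)*1.6,0,255).astype(np.uint8)
cv2.imwrite("pics/c5.png",cv2.resize(g,None,fx=3.3,fy=3.3,interpolation=cv2.INTER_CUBIC)[:,:,::-1])
E
```

```text
M [508.6 281.   12. ] [380.2 289.4  12. ] [447.8 284.6  22. ] 128.6744729928979 -3.742988295687123
L [477.8 364.2  12. ] [357.1 383.3  12. ] [417.5 370.   22. ] 122.20188214589822 -8.992126581645621
far waist [608.7 216.   22. ] [544.3 222.   12. ]
chip [616.7 -69.6  10.4] 27.79572059407515 -77.78461282195894
chip [581.8 -66.   20. ] -6.408877142194944 -69.75047381308637
chip [536.5 -80.   12.8] -53.103994084191164 -77.84501321727035
```

View pics/c5.png

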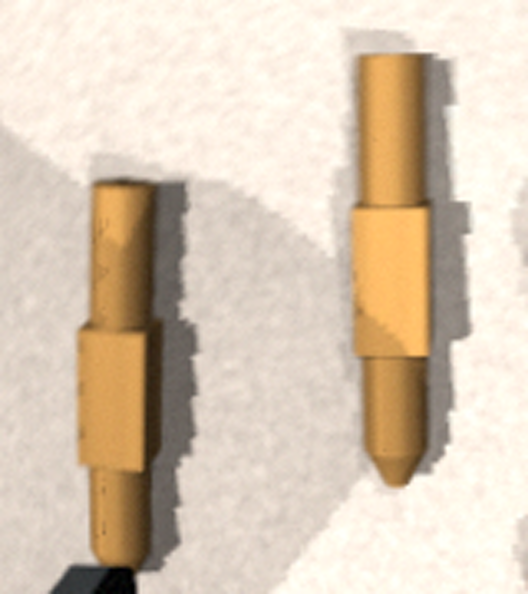

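Pin L has been knocked (now waist ≈ (417,371)); both have the chamfer toward the robot. Grasping M with a limited opening, because the tape is near.

servo_tool(rotation=[[0, 0, 0], [0, 0, 0], [0, 0, 0], [0, 0, 0], [0, 0, 0], [0, 0, 0], [0, 0, 0], [0, 0, 0]], slide=[[0.016, 0.14, 0], [0.016, 0.14, 0], [0.016, 0.14, -0.3], [0.016, 0.14, -0.55], [0.016, 0.14, -0.75], [0.016, 0.14, -0.85], [0.016, 0.14, -0.85], [0.016, 0.14, -0.85]], grip=[-0.06, -0.06, -0.06, -0.06, -0.06, -0.06, -0.06, -0.06])

```text
clock: 13.72
position: [446.5, 283.8, 55.1]
ee_rot: [0.999, -0.032, 0.0, -0.0]
contact_force: [-0.5, 0.2, 0.8]
gripper_width: 40.2
grasp_force: 0.0
```

```bash
python3 - <<'E'
from h import *
d,s=wsnap("w5");print(s["position"],yaw(s),s["gripper_width"])
d4=load("w4.npz")
for u,v in[(590,52),(594,85),(601,118)]:
    z=d4["depth"][v-2:v+3,u-2:u+3];r=wray(d4,u,v);c=d4["W"][:3,3];o=d4["W"][:3,2];print((c+r*np.median(z)/(r@o)).round(1))
a=d4["image"][30:150,560:640];b=d["image"][150:480,200:460]
cv2.imwrite("pics/c6.png",np.hstack([cv2.resize(a,(330,495),interpolation=cv2.INTER_CUBIC),cv2.resize(b,(390,495),interpolation=cv2.INTER_CUBIC)])[:,:,::-1])
E
```

```text
[446.47583718 283.84172191  55.14658995] -3.7172237393782144 40.19536901695093
[621.8 -65.1  12.3]
[581.  -61.5  18.5]
[544.3 -77.9  11.1]
```

View pics/c6.png

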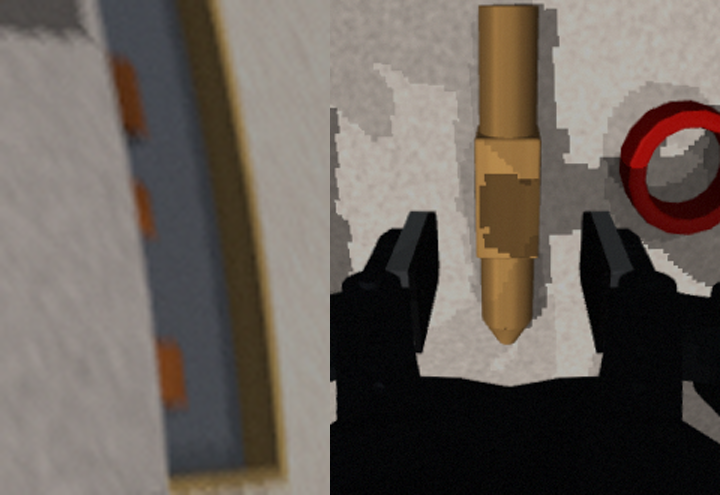

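The middle chip stands in the tray, below the board's edge. Pin M is centred between the fingers, chamfer (505,335) toward the robot.

servo_tool(rotation=[[0, 0, 0], [0, 0, 0], [0, 0, 0], [0, 0, 0], [0, 0, 0], [0, 0, 0], [0, 0, 0], [0, 0, 0]], slide=[[0, 0, -0.15], [0, 0, -0.22], [0, 0, -0.25], [0, 0, -0.255], [0, 0, -0.255], [0, 0, -0.255], [0, 0, -0.255], [0, 0, -0.255]], grip=[-0.06, -0.06, -0.06, -0.06, -1, -1, -1, -1])

```text
clock: 14.78
position: [446.5, 284.5, 4.2]
ee_rot: [0.999, -0.032, 0.001, -0.001]
contact_force: [-1.7, 0.6, 5.8]
gripper_width: 20.8
grasp_force: 61.4
```

servo_tool(rotation=[[0, 0, 0], [0, 0, 0], [0, 0, 0], [0, 0, 0], [0, 0, 0]], slide=[[0, 0, 0], [0, 0, 0.3], [0, 0, 0.6], [0, 0, 0.9], [0, 0, 0.9]], grip=[-1, -1, -1, -1, -1])

```text
clock: 15.4
position: [448.2, 286.0, 188.6]
ee_rot: [0.999, -0.032, 0.004, -0.004]
contact_force: [0.8, -0.2, -0.7]
gripper_width: 20.5
grasp_force: 60.7
```

servo_tool(rotation=[[0, 0, -0.02], [0, 0, -0.04], [0, 0, -0.06], [0, 0, -0.08], [0, 0, -0.08]], slide=[[0.04, -0.23, 0], [0.08, -0.48, 0], [0.12, -0.73, 0], [0.17, -0.98, 0], [0.17, -0.98, 0]], grip=[-1, -1, -1, -1, -1])

```text
clock: 16.02
position: [479.1, 84.8, 181.8]
ee_rot: [0.959, -0.282, -0.001, 0.001]
contact_force: [-1.4, 0.8, -1.3]
gripper_width: 21.0
grasp_force: 60.6
```

servo_tool(rotation=[[0, 0, -0.02], [0, 0, -0.04], [0, 0, -0.06], [0, 0, -0.08], [0, 0, -0.08]], slide=[[0.04, -0.23, 0], [0.08, -0.48, 0], [0.12, -0.73, 0], [0.17, -0.98, 0], [0.17, -0.98, 0]], grip=[-1, -1, -1, -1, -1])

```text
clock: 16.65
position: [513.8, -110.1, 181.8]
ee_rot: [0.859, -0.511, -0.001, 0.001]
contact_force: [0.0, 0.2, 0.2]
gripper_width: 20.8
grasp_force: 60.6
```

servo_tool(rotation=[[0, 0, -0.02], [0, 0, -0.04], [0, 0, -0.06], [0, 0, -0.08], [0, 0, -0.08], [0, 0, -0.08]], slide=[[0.04, -0.23, 0], [0.08, -0.48, 0], [0.12, -0.73, 0], [0.17, -0.98, 0], [0.17, -0.98, 0], [0.17, -0.98, 0]], grip=[-1, -1, -1, -1, -1, -1])

```text
clock: 17.4
position: [547.8, -302.7, 182.2]
ee_rot: [0.707, -0.707, -0.001, 0.0]
contact_force: [0.2, 0.7, 0.0]
gripper_width: 20.6
grasp_force: 60.6
```

```bash
python3 - <<'E'
from h import *
d,s=wsnap("w6");print(s["position"],yaw(s),s["gripper_width"],s["joints"].round(2))
E
```

```text
[ 547.79130596 -302.73238854  182.1698633 ] -89.98744100681077 20.597755227042917 [-0.25  0.42 -0.06 -0.   -1.09  0.25]
```

View pics/w6.png

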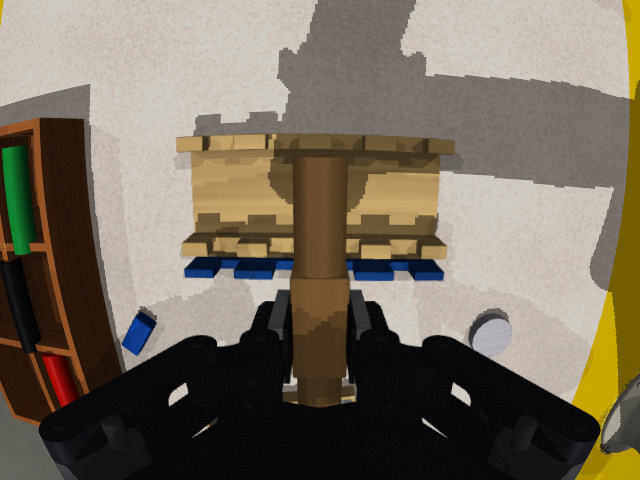

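Rack seen: outer rail v≈144, plate-side rail v≈245, blue plate blocks along v≈270 from u=185 to 443; the pin is held in the middle. Extracting the plate's blocks numerically (picture budget nearly used).

```bash
python3 - <<'E'
from h import *
d=load("w6.npz")
def samp(P):
    u,v=wpix(d,P);return d["image"][int(round(v)),int(round(u))].astype(int)
def isblue(c): return c[2]>1.3*c[0] and c[2]>40 and c[2]>c[1]*1.15
xs=np.arange(425,675,1.)
def runs(m,a):
    r=[];s=None
    for k,b in zip(a,m):
        if b and s is None:s=k
        if not b and s is not None:r.append((s,k-1));s=None
    if s is not None:r.append((s,a[-1]))
    return [(float(p),float(q)) for p,q in r if q-p>4]
for y in(-256,-259,-262,-264,-266,-268,-270,-273,-276): print(y,runs([isblue(samp([x,y,42])) for x in xs],xs))
ys=np.arange(-300,-240,.5)
for x in(447,455,500,600,640,650):print(x,runs([isblue(samp([x,y,42])) for y in ys],ys))
# wood in top rail outer edge
def wood(c): return c[0]>1.25*c[2]
ys=np.arange(-400,-345,.5)
for x in(445,500,596,648):print("rail",x,runs([wood(samp([x,y,42])) for y in ys],ys))
for y in(-374,-371,-368):print("notch",y,runs([wood(samp([x,y,42])) for x in xs],xs))
t=load("top4.npz")
def st(P):
    u,v=w2p(t,P)[0];return t["image"][int(round(v)),int(round(u))].astype(int)
for y in(-262,-264,-266):print("top",y,runs([isblue(st([x,y,42])) for x in xs],xs))
ys=np.arange(-300,-240,.5)
for x in(447,500,600,650):print("top",x,runs([isblue(st([x,y,42])) for y in ys],ys))
E
```

```text
-256 []
-259 []
-262 [(443.0, 468.0), (487.0, 517.0)]
-264 [(444.0, 468.0), (486.0, 518.0), (587.0, 618.0), (637.0, 660.0)]
-266 [(443.0, 468.0), (487.0, 518.0), (587.0, 617.0), (636.0, 661.0)]
-268 [(443.0, 468.0), (487.0, 519.0), (585.0, 617.0), (636.0, 661.0)]
-270 [(501.0, 518.0), (586.0, 617.0), (636.0, 661.0)]
-273 [(474.0, 491.0), (520.0, 525.0), (569.0, 583.0), (616.0, 629.0)]
-276 [(475.0, 492.0), (520.0, 526.0), (569.0, 583.0), (614.0, 627.0)]
447 [(-269.5, -261.5)]
455 [(-269.5, -262.5)]
500 [(-269.0, -262.5)]
600 [(-271.5, -263.0)]
640 [(-271.5, -264.5)]
650 [(-271.0, -264.0)]
rail 445 [(-377.5, -366.5)]
rail 500 [(-378.5, -345.5)]
rail 596 [(-379.5, -345.5)]
rail 648 [(-380.5, -345.5)]
notch -374 [(441.0, 660.0)]
notch -371 [(441.0, 660.0)]
notch -368 [(441.0, 649.0)]
top -262 [(440.0, 467.0), (480.0, 655.0)]
top -264 [(440.0, 465.0), (484.0, 518.0), (532.0, 569.0), (584.0, 617.0), (631.0, 658.0)]
top -266 [(440.0, 465.0), (484.0, 516.0), (534.0, 567.0), (584.0, 617.0), (631.0, 660.0)]
top 447 [(-268.5, -254.5)]
top 500 [(-269.5, -255.0)]
top 600 [(-270.5, -256.0)]
top 650 [(-269.0, -256.5)]
```

```bash
python3 - <<'E'
from h import *
d=load("w6.npz")
im=d["image"].astype(int)
for v in(180,220,260,290,310):
    row=im[v]; print(v,[(u,row[u].tolist()) for u in range(284,358,4)] if v==290 else "")
for u,v,z in((294,200,192),(347,200,192),(291.5,300,202),(349,300,202),(320,158,192)):print(wp(d,u,v,z))
g=cv2.cvtColor(d["image"],cv2.COLOR_RGB2GRAY).astype(float)
for v in(165,170,175,200,225,250):
    gr=np.abs(np.gradient(cv2.GaussianBlur(g[v-3:v+4],(1,0+7),0).mean(0)));a=280+gr[280:310].argmax();b=332+gr[332:362].argmax();print(v,a,b,wp(d,(a+b)/2,v,192))
t=get_image("top");np.savez("top6.npz",**t)
E
```

```text
180 
220 
260 
290 [(284, [72, 72, 70]), (288, [73, 72, 71]), (292, [106, 79, 43]), (296, [106, 79, 44]), (300, [109, 79, 43]), (304, [116, 83, 48]), (308, [117, 85, 49]), (312, [117, 86, 50]), (316, [117, 89, 50]), (320, [117, 88, 49]), (324, [116, 85, 49]), (328, [115, 86, 47]), (332, [114, 83, 46]), (336, [118, 87, 51]), (340, [117, 86, 47]), (344, [115, 84, 46]), (348, [102, 75, 42]), (352, [74, 73, 72]), (356, [73, 74, 73])]
310 
[ 556.7 -350.8  192. ]
[ 537.5 -350.9  192. ]
[ 557.6 -316.1  202. ]
[ 536.8 -316.1  202. ]
[ 547.3 -366.   192. ]
165 292 348 [ 547.3 -363.5  192. ]
170 292 347 [ 547.5 -361.7  192. ]
175 292 347 [ 547.5 -359.9  192. ]
200 285 359 [ 546.6 -350.8  192. ]
225 293 346 [ 547.5 -341.6  192. ]
250 293 361 [ 544.7 -332.   192. ]
```

servo_tool(rotation=[[0, 0, -0.002], [0, 0, -0.002], [0, 0, -0.002], [0, 0, -0.002], [0, 0, -0.002], [0, 0, -0.002]], slide=[[0.14, -0.135, 0], [0.14, -0.135, -0.25], [0.14, -0.135, -0.45], [0.14, -0.135, -0.6], [0.14, -0.135, -0.65], [0.14, -0.135, -0.65]], grip=[-1, -1, -1, -1, -1, -1])

```text
clock: 18.25
position: [576.4, -330.3, 53.6]
ee_rot: [-0.703, 0.711, 0.0, -0.0]
contact_force: [-1.1, -0.5, 0.4]
gripper_width: 21.1
grasp_force: 60.7
```

```bash
python3 - <<'E'
from h import *
d,s=wsnap("w7");print(s["position"],yaw(s),s["contact_force"])
rectify(d,550,-340,42,260,160,0.5,"r7raw")
im=d["image"];b=cv2.imread("pics/r7raw.png")
cv2.imwrite("pics/c7.png",np.vstack([cv2.resize(im[60:480,40:600],(560,420))[:,:,::-1][:250],cv2.resize(b,(560,345))]))
E
```

```text
[ 576.38743758 -330.31430362   53.59910301] -90.71115094270326 [-1.11688551 -0.4716277   0.38314657]
```

View pics/c7.png

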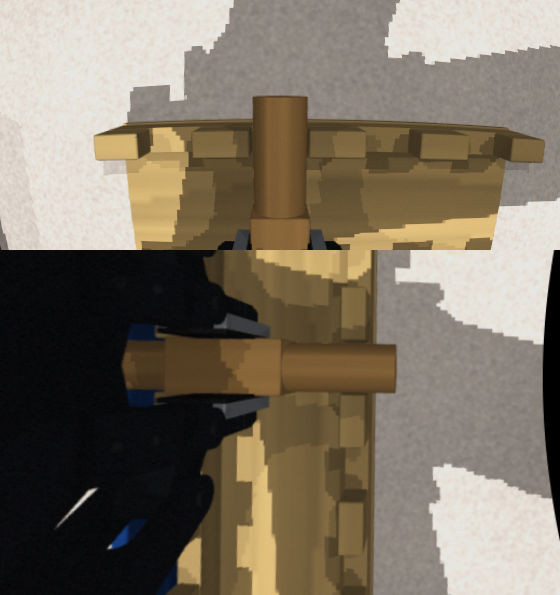

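Notch centre x≈576.7 against pin 576.4, rail outer edge y≈−379.5: well aligned. Lowering.

servo_tool(rotation=[[0, 0, 0], [0, 0, 0], [0, 0, 0], [0, 0, 0], [0, 0, 0], [0, 0, 0], [0, 0, 0]], slide=[[0, 0, -0.03], [0, 0, -0.06], [0, 0, -0.09], [0, 0, -0.11], [0, 0, -0.13], [0, 0, -0.13], [0, 0, -0.13]], grip=[-1, -1, -1, -1, -1, -1, -1])

```text
clock: 19.18
position: [576.1, -331.1, 27.3]
ee_rot: [-0.702, 0.712, -0.0, 0.0]
contact_force: [0.1, 0.8, -0.4]
gripper_width: 20.6
grasp_force: 60.8
```

servo_tool(rotation=[[0, 0, 0], [0, 0, 0], [0, 0, 0], [0, 0, 0], [0, 0, 0], [0, 0, 0], [0, 0, 0], [0, 0, 0]], slide=[[0, 0, 0], [0, 0, 0], [0, 0, 0], [0, 0, 0.1], [0, 0, 0.4], [0, 0, 0.7], [0, 0, 1], [0, 0, 1]], grip=[-0.25, -0.25, -0.25, -0.25, -0.25, -0.25, -0.25, -0.25])

```text
clock: 20.18
position: [578.7, -332.4, 234.7]
ee_rot: [-0.702, 0.712, -0.006, 0.003]
contact_force: [0.2, 0.9, -0.3]
gripper_width: 32.2
grasp_force: 0.0
```

servo_tool(rotation=[[0, 0, 0.02], [0, 0, 0.04], [0, 0, 0.06], [0, 0, 0.076], [0, 0, 0.076]], slide=[[-0.05, 0.24, 0], [-0.1, 0.49, 0], [-0.15, 0.74, 0], [-0.21, 0.98, 0], [-0.21, 0.98, 0]], grip=[0, 0, 0, 0, 0])

```text
clock: 20.8
position: [533.0, -132.5, 227.0]
ee_rot: [0.852, -0.524, -0.001, -0.0]
contact_force: [-0.2, -1.2, 1.0]
gripper_width: 43.0
grasp_force: 0.0
```

```bash
cat >> h.py <<'E'
def beech(img): 
    im=img.astype(int);r,g,b=im[...,0],im[...,1],im[...,2]
    hsv=cv2.cvtColor(np.ascontiguousarray(img),cv2.COLOR_RGB2HSV)
    return ((hsv[...,0]>10)&(hsv[...,0]<24)&(hsv[...,1]>85)&(hsv[...,2]>50)).astype(np.uint8)
def pins_top(t,z=14,f=4):
    # find beech blobs in the top view; print centre, angle, length
    m=cv2.morphologyEx(beech(t["image"]),cv2.MORPH_OPEN,np.ones((3,3)))
    for c in cv2.findContours(m,cv2.RETR_EXTERNAL,cv2.CHAIN_APPROX_NONE)[0]:
        a=cv2.contourArea(c)
        if a<200 or a>1500: continue
        P=np.array([p2w(t,*p,z)[:2] for p in c[:,0]],np.float32);r=cv2.minAreaRect(P)
        print("blob",a,c[:,0].mean(0).round(0),[np.round(q,1) for q in r])
E
python3 - <<'E'
from h import *
t=get_image("top");np.savez("top8.npz",**t);pins_top(t)
# rack slot +25: heights & colours along the pin line
for y in(-395,-385,-375,-350,-330,-310,-300,-285,-275,-268,-262):
    u,v=w2p(t,[576.4,y,40])[0];print(y,t["image"][int(round(v)),int(round(u))],dw(t,round(u),round(v)).round(0))
E
```

```text
blob 631.0 [298. 277.] [array([427.7,  88.5]), array([56.1, 73.8]), np.float64(3.0)]
blob 431.0 [168. 283.] [array([415.4, 373.3]), array([ 22.9, 124.3]), np.float64(80.6)]
blob 368.0 [241. 197.] [array([607.6, 214. ]), array([ 21.2, 123.9]), np.float64(82.1)]
-395 [163 141 115] [ 577. -395.   38.]
-385 [157 127  88] [ 575. -383.   47.]
-375 [156 126  87] [ 577. -375.   40.]
-350 [175 141 101] [ 576. -348.   47.]
-330 [174 141  95] [ 577. -330.   43.]
-310 [172 139  96] [ 575. -311.   39.]
-300 [164 131  89] [ 575. -299.   44.]
-285 [161 129  91] [ 574. -283.   45.]
-275 [160 128  88] [ 575. -275.   44.]
-268 [159 130  88] [ 576. -269.   39.]
-262 [91 83 83] [ 581. -269.   16.]
```

Pin M lies in its slot (height ~44, extends −395…−265). Next pin L at (416,372), −9.3°.

servo_tool(rotation=[[0, 0, 0.02], [0, 0, 0.035], [0, 0, 0.05], [0, 0, 0.05]], slide=[[-0.06, 0.28, 0], [-0.13, 0.56, 0], [-0.195, 0.84, 0], [-0.195, 0.84, 0]], grip=[0, 0, 0, 0])

```text
clock: 21.35
position: [494.9, 35.0, 227.1]
ee_rot: [0.923, -0.385, -0.0, -0.0]
contact_force: [-0.3, -0.8, 0.4]
gripper_width: 42.4
grasp_force: 0.0
```

servo_tool(rotation=[[0, 0, 0.02], [0, 0, 0.035], [0, 0, 0.05], [0, 0, 0.05]], slide=[[-0.06, 0.28, 0], [-0.13, 0.56, 0], [-0.195, 0.84, 0], [-0.195, 0.84, 0]], grip=[0, 0, 0, 0])

```text
clock: 21.85
position: [456.4, 202.8, 226.8]
ee_rot: [0.972, -0.236, -0.0, 0.0]
contact_force: [-0.0, -0.8, -0.9]
gripper_width: 43.0
grasp_force: 0.0
```

servo_tool(rotation=[[0, 0, 0.02], [0, 0, 0.035], [0, 0, 0.05], [0, 0, 0.05], [0, 0, 0.05], [0, 0, 0.05]], slide=[[-0.06, 0.28, 0], [-0.13, 0.56, 0], [-0.195, 0.84, -0.2], [-0.195, 0.84, -0.4], [-0.195, 0.84, -0.5], [-0.195, 0.84, -0.5]], grip=[0, 0, 0, 0, 0, 0])

```text
clock: 22.6
position: [417.7, 366.6, 125.1]
ee_rot: [0.996, -0.084, -0.001, 0.002]
contact_force: [0.4, 0.0, 0.5]
gripper_width: 42.6
grasp_force: 0.0
```

```bash
cat >> h.py <<'E'
def pin_wrist(d,cx,cy,z=13):
    # rectify around (cx,cy) on plane z, fit the beech blob
    im=rectify(d,cx,cy,z,160,200,1,"tmp");m=cv2.morphologyEx(beech(im),cv2.MORPH_OPEN,np.ones((5,5)))
    for c in cv2.findContours(m,cv2.RETR_EXTERNAL,cv2.CHAIN_APPROX_NONE)[0]:
        if cv2.contourArea(c)<800: continue
        P=np.stack([cx+100-c[:,0,1],cy+80-c[:,0,0]],1).astype(np.float32);r=cv2.minAreaRect(P)
        print("pin",cv2.contourArea(c),[np.round(q,1) for q in r])
        # width profile along length
        a=np.radians(r[2]);e=np.array([np.cos(a),np.sin(a)]) if r[1][0]>r[1][1] else np.array([-np.sin(a),np.cos(a)])
        if e[0]<0:e=-e
        n=np.array([-e[1],e[0]]);ii,jj=np.nonzero(cv2.drawContours(m*0,[c],-1,1,-1));Q=np.stack([cx+100-ii,cy+80-jj],1)-np.array(r[0])
        s=Q@e;w=Q@n;print("axis deg",np.degrees(np.arctan2(e[1],e[0])).round(1),"widths",[(int(k),round(float(np.ptp(w[(s>=k)&(s<k+4)])),0),round(float(w[(s>=k)&(s<k+4)].mean()),1)) for k in range(-72,72,4) if ((s>=k)&(s<k+4)).any()])
E
python3 - <<'E'
from h import *
d,s=wsnap("w9");print(s["position"],yaw(s),s["gripper_width"]);pin_wrist(d,430,371)
E
```

```text
[417.66188124 366.55392425 125.08929726] -9.62950812140984 42.558280352310916
pin 2463.0 [array([415.2, 373.4]), array([ 22.8, 130.5]), np.float64(81.1)]
axis deg -8.9 widths [(-68, 5.0, 0.4), (-64, 10.0, 0.2), (-60, 14.0, 0.2), (-56, 18.0, -0.1), (-52, 19.0, -0.1), (-48, 19.0, -0.0), (-44, 19.0, 0.0), (-40, 19.0, -0.1), (-36, 19.0, -0.1), (-32, 19.0, -0.1), (-28, 20.0, -0.2), (-24, 22.0, -0.4), (-20, 23.0, 0.2), (-16, 22.0, 0.0), (-12, 23.0, -0.0), (-8, 23.0, -0.1), (-4, 22.0, -0.1), (0, 23.0, 0.1), (4, 22.0, -0.2), (8, 23.0, 0.0), (12, 22.0, 0.1), (16, 22.0, 0.1), (20, 20.0, 0.2), (24, 19.0, -0.3), (28, 20.0, -0.4), (32, 19.0, -0.4), (36, 19.0, -0.4), (40, 19.0, -0.4), (44, 19.0, -0.4), (48, 19.0, -0.4), (52, 20.0, -0.3), (56, 19.0, -0.5), (60, 18.0, 0.1), (64, 17.0, -0.1)]
```

Chamfer of L confirmed by the width profile (tapers at its near end).

servo_tool(rotation=[[0, 0, 0.002], [0, 0, 0.002], [0, 0, 0.002], [0, 0, 0.002], [0, 0, 0.002], [0, 0, 0.002], [0, 0, 0.002], [0, 0, 0.002]], slide=[[-0.01, 0.034, -0.1], [-0.01, 0.034, -0.3], [-0.01, 0.034, -0.45], [-0.01, 0.034, -0.56], [-0.01, 0.034, -0.6], [-0.01, 0.034, -0.62], [-0.01, 0.034, -0.62], [-0.01, 0.034, -0.62]], grip=[0, 0, 0, 0, 0, 0, 0, 0])

```text
clock: 23.65
position: [415.5, 376.3, 4.3]
ee_rot: [0.997, -0.076, 0.0, -0.001]
contact_force: [-0.1, 0.1, -0.3]
gripper_width: 42.5
grasp_force: 0.0
```

servo_tool(rotation=[[0, 0, 0], [0, 0, 0], [0, 0, 0], [0, 0, 0], [0, 0, 0]], slide=[[0, 0, 0], [0, 0, 0], [0, 0, 0], [0, 0, 0], [0, 0, 0]], grip=[-1, -1, -1, -1, -1])

```text
clock: 24.28
position: [415.3, 376.2, 4.1]
ee_rot: [0.997, -0.076, 0.0, -0.001]
contact_force: [-1.2, 0.8, 5.8]
gripper_width: 20.7
grasp_force: 61.3
```

servo_tool(rotation=[[0, 0, 0], [0, 0, 0], [0, 0, 0], [0, 0, 0], [0, 0, 0]], slide=[[0, 0, 0.1], [0, 0, 0.4], [0, 0, 0.7], [0, 0, 0.9], [0, 0, 0.9]], grip=[-1, -1, -1, -1, -1])

```text
clock: 24.9
position: [416.1, 377.3, 187.0]
ee_rot: [0.997, -0.076, 0.002, -0.004]
contact_force: [-0.4, -0.3, -0.2]
gripper_width: 20.8
grasp_force: 60.5
```

servo_tool(rotation=[[0, 0, -0.02], [0, 0, -0.035], [0, 0, -0.05], [0, 0, -0.057], [0, 0, -0.057]], slide=[[0.02, -0.25, 0], [0.04, -0.5, 0], [0.06, -0.75, 0], [0.076, -0.88, 0], [0.076, -0.88, 0]], grip=[-1, -1, -1, -1, -1])

```text
clock: 25.52
position: [429.4, 197.7, 182.0]
ee_rot: [0.967, -0.254, -0.001, 0.001]
contact_force: [-0.6, 0.3, 0.3]
gripper_width: 20.3
grasp_force: 60.5
```

servo_tool(rotation=[[0, 0, -0.02], [0, 0, -0.035], [0, 0, -0.05], [0, 0, -0.057], [0, 0, -0.057]], slide=[[0.02, -0.25, 0], [0.04, -0.5, 0], [0.06, -0.75, 0], [0.076, -0.88, 0], [0.076, -0.88, 0]], grip=[-1, -1, -1, -1, -1])

```text
clock: 26.15
position: [445.3, 23.1, 182.4]
ee_rot: [0.907, -0.422, -0.001, 0.0]
contact_force: [0.1, 0.9, -0.6]
gripper_width: 20.4
grasp_force: 60.5
```

servo_tool(rotation=[[0, 0, -0.02], [0, 0, -0.035], [0, 0, -0.05], [0, 0, -0.057], [0, 0, -0.057]], slide=[[0.02, -0.25, 0], [0.04, -0.5, 0], [0.06, -0.75, 0], [0.076, -0.88, 0], [0.076, -0.88, 0]], grip=[-1, -1, -1, -1, -1])

```text
clock: 26.78
position: [461.2, -152.3, 182.4]
ee_rot: [0.818, -0.576, -0.001, 0.0]
contact_force: [1.4, 0.4, -0.0]
gripper_width: 20.6
grasp_force: 60.5
```

servo_tool(rotation=[[0, 0, -0.02], [0, 0, -0.035], [0, 0, -0.05], [0, 0, -0.057], [0, 0, -0.057], [0, 0, -0.057], [0, 0, -0.057], [0, 0, -0.057]], slide=[[0.02, -0.25, 0], [0.04, -0.5, 0], [0.06, -0.75, 0], [0.076, -0.88, 0], [0.076, -0.88, -0.3], [0.076, -0.88, -0.5], [0.076, -0.88, -0.6], [0.076, -0.88, -0.6]], grip=[-1, -1, -1, -1, -1, -1, -1, -1])

```text
clock: 27.78
position: [475.5, -326.2, 61.2]
ee_rot: [-0.703, 0.711, 0.002, -0.001]
contact_force: [0.2, 0.2, -0.7]
gripper_width: 20.4
grasp_force: 60.5
```

```bash
cat >> h.py <<'E'
def held(d,s,off=6.8):
    # square end of the held pin, seen in the wrist camera (pin along world y, square end at -y)
    x,y,z=s["position"];az=z+off
    def c(xx,yy):
        u,v=wpix(d,[xx,yy,az+10]);return d["image"][int(round(v)),int(round(u))].tolist()
    for yy in np.arange(y-80,y-49,2.):
        xs=np.arange(x-20,x+20.5,.5);px=np.array([c(q,yy) for q in xs],float)
        g=np.abs(np.gradient(px.sum(1)/3));k=np.argsort(g)[-4:];print(round(yy-y,1),"edges",sorted((xs[k]-x).round(1).tolist()),c(x,yy))
E
python3 - <<'E'
from h import *
d,s=wsnap("w10");print(s["position"],yaw(s),s["gripper_width"]);held(d,s)
d6=load("w6.npz");print("ref");held(d6,dict(position=[547.8,-302.7,182.2]))
E
```

```text
[ 475.53373187 -326.15395394   61.20927228] -90.64525286852815 20.358765637536138
-80.0 edges [-9.5, -9.0, 2.5, 16.5] [146, 139, 132]
-78.0 edges [-9.5, -9.0, 10.5, 19.0] [142, 133, 126]
-76.0 edges [-17.0, -16.5, -9.0, -5.0] [142, 132, 124]
-74.0 edges [-14.5, 16.0, 18.5, 20.0] [145, 137, 132]
-72.0 edges [-20.0, -17.5, -2.5, 3.0] [140, 133, 125]
-70.0 edges [-5.5, 1.5, 7.5, 20.0] [136, 130, 123]
-68.0 edges [-20.0, -15.5, -14.0, 19.0] [142, 135, 126]
-66.0 edges [-10.5, -10.0, 8.0, 8.5] [99, 78, 58]
-64.0 edges [-10.5, -10.0, 8.0, 8.5] [122, 90, 51]
-62.0 edges [-10.5, -10.0, 8.0, 8.5] [122, 91, 52]
-60.0 edges [-10.5, -10.0, 8.5, 9.0] [123, 91, 51]
-58.0 edges [-10.5, -10.0, 4.5, 8.5] [122, 91, 51]
-56.0 edges [-9.5, 4.0, 4.5, 9.0] [122, 92, 53]
-54.0 edges [-10.5, -10.0, 10.0, 10.5] [122, 90, 52]
-52.0 edges [-10.5, 10.0, 10.5, 17.5] [123, 93, 52]
-50.0 edges [-10.5, -10.0, 10.0, 10.5] [122, 90, 50]
ref
-80.0 edges [11.0, 11.5, 18.0, 18.5] [118, 111, 105]
-78.0 edges [12.0, 12.5, 13.5, 14.0] [116, 108, 104]
-76.0 edges [-9.5, 3.0, 6.5, 11.0] [118, 112, 106]
-74.0 edges [-5.5, -1.0, 8.0, 9.0] [121, 113, 108]
-72.0 edges [14.0, 14.5, 15.5, 16.0] [113, 104, 92]
-70.0 edges [15.5, 17.0, 18.0, 18.5] [107, 87, 55]
-68.0 edges [15.5, 17.0, 18.0, 18.5] [111, 90, 56]
-66.0 edges [6.0, 15.0, 15.5, 16.0] [63, 50, 32]
-64.0 edges [12.0, 15.0, 15.5, 16.0] [84, 63, 36]
-62.0 edges [-18.0, 16.0, 16.5, 17.0] [104, 77, 43]
-60.0 edges [8.5, 9.0, 16.5, 17.0] [106, 80, 46]
-58.0 edges [-17.0, -16.5, 17.0, 17.5] [104, 77, 42]
-56.0 edges [-17.0, -16.5, 16.5, 17.0] [103, 76, 42]
-54.0 edges [-16.0, -15.5, 16.5, 17.0] [106, 79, 46]
-52.0 edges [-16.0, -15.5, 14.5, 15.0] [106, 79, 44]
-50.0 edges [-15.5, -15.0, 13.0, 13.5] [107, 80, 46]
```

servo_tool(rotation=[[0, 0, 0], [0, 0, 0], [0, 0, 0], [0, 0, 0], [0, 0, 0], [0, 0, 0], [0, 0, 0], [0, 0, 0]], slide=[[0.002, -0.003, 0], [0.002, -0.003, -0.04], [0.002, -0.003, -0.08], [0.002, -0.003, -0.11], [0.002, -0.003, -0.14], [0.002, -0.003, -0.165], [0.002, -0.003, -0.18], [0.002, -0.003, -0.18]], grip=[-1, -1, -1, -1, -1, -1, -1, -1])

```text
clock: 28.82
position: [476.4, -328.9, 27.3]
ee_rot: [-0.702, 0.712, -0.0, 0.0]
contact_force: [-0.3, 0.0, -0.5]
gripper_width: 20.8
grasp_force: 60.6
```

servo_tool(rotation=[[0, 0, 0], [0, 0, 0], [0, 0, 0], [0, 0, 0], [0, 0, 0], [0, 0, 0], [0, 0, 0], [0, 0, 0]], slide=[[0, 0, 0], [0, 0, 0], [0, 0, 0], [0, 0, 0.1], [0, 0, 0.4], [0, 0, 0.7], [0, 0, 1], [0, 0, 1]], grip=[-0.25, -0.25, -0.25, -0.25, -0.25, -0.25, -0.25, -0.25])

```text
clock: 29.82
position: [478.9, -330.2, 233.7]
ee_rot: [-0.702, 0.712, -0.006, 0.002]
contact_force: [-0.0, 0.3, -0.5]
gripper_width: 31.8
grasp_force: 0.0
```

servo_tool(rotation=[[0, 0, -0.025], [0, 0, -0.05], [0, 0, -0.075], [0, 0, -0.088], [0, 0, -0.088]], slide=[[0.06, 0.25, 0], [0.12, 0.5, 0], [0.18, 0.75, 0], [0.22, 0.9, 0], [0.22, 0.9, 0]], grip=[0, 0, 0, 0, 0])

```text
clock: 30.45
position: [520.3, -147.1, 226.6]
ee_rot: [-0.483, 0.876, 0.0, -0.0]
contact_force: [-0.8, -1.3, 0.6]
gripper_width: 42.5
grasp_force: 0.0
```

servo_tool(rotation=[[0, 0, -0.025], [0, 0, -0.05], [0, 0, -0.075], [0, 0, -0.088], [0, 0, -0.088]], slide=[[0.06, 0.25, 0], [0.12, 0.5, 0], [0.18, 0.75, 0], [0.22, 0.9, 0], [0.22, 0.9, 0]], grip=[0, 0, 0, 0, 0])

```text
clock: 31.08
position: [564.4, 31.9, 226.4]
ee_rot: [-0.225, 0.974, -0.0, -0.001]
contact_force: [-0.4, -0.4, -0.6]
gripper_width: 42.4
grasp_force: 0.0
```

servo_tool(rotation=[[0, 0, -0.025], [0, 0, -0.05], [0, 0, -0.075], [0, 0, -0.088], [0, 0, -0.088], [0, 0, -0.088], [0, 0, -0.088]], slide=[[0.06, 0.25, 0], [0.12, 0.5, 0], [0.18, 0.75, 0], [0.22, 0.9, -0.2], [0.22, 0.9, -0.4], [0.22, 0.9, -0.5], [0.22, 0.9, -0.5]], grip=[0, 0, 0, 0, 0, 0, 0])

```text
clock: 31.95
position: [607.3, 208.8, 124.9]
ee_rot: [0.051, 0.999, -0.002, -0.002]
contact_force: [-1.2, 0.7, 0.3]
gripper_width: 42.4
grasp_force: 0.0
```

```bash
python3 - <<'E'
from h import *
d,s=wsnap("w11");print(s["position"],yaw(s),s["gripper_width"],s["joints"].round(2));pin_wrist(d,600,215)
t=get_image("top");np.savez("top11.npz",**t);pins_top(t)
for x in(476.4,576.3):
  print(x,[(y,*(t["image"][int(round(q[1])),int(round(q[0]))].tolist()),int(dw(t,round(q[0]),round(q[1]))[2])) for y in(-398,-394,-390,-375,-350,-330,-310,-285,-275,-268,-264,-260) for q in [w2p(t,[x,y,42])[0]]])
E
```

```text
[607.26087048 208.75872232 124.87990845] 174.10628699958028 42.402600673660935 [ 0.58  0.5  -0.08 -0.   -0.99 -2.26]
pin 2464.5 [array([609.9, 214. ]), array([ 22.8, 129.6]), np.float64(83.3)]
axis deg -6.7 widths [(-68, 18.0, -1.0), (-64, 19.0, -0.3), (-60, 19.0, -0.3), (-56, 19.0, -0.5), (-52, 19.0, -0.4), (-48, 18.0, -0.3), (-44, 19.0, -0.4), (-40, 19.0, -0.3), (-36, 19.0, -0.2), (-32, 19.0, -0.3), (-28, 18.0, -0.0), (-24, 19.0, 0.5), (-20, 22.0, 0.0), (-16, 22.0, -0.1), (-12, 22.0, -0.1), (-8, 22.0, 0.0), (-4, 22.0, -0.1), (0, 22.0, 0.1), (4, 22.0, -0.0), (8, 22.0, 0.0), (12, 22.0, -0.1), (16, 23.0, 0.1), (20, 22.0, 0.1), (24, 21.0, -0.1), (28, 19.0, 0.0), (32, 19.0, -0.2), (36, 19.0, -0.1), (40, 18.0, -0.1), (44, 19.0, -0.1), (48, 18.0, -0.2), (52, 18.0, -0.0), (56, 15.0, 0.1), (60, 10.0, 0.1), (64, 5.0, 0.0)]
blob 1472.0 [312. 275.] [array([429.2,  57.6]), array([ 55.5, 135.1]), np.float64(3.3)]
blob 302.0 [240. 203.] [array([592.3, 216.1]), array([21.8, 92.7]), np.float64(83.5)]
blob 471.5 [331. 173.] [array([660.8,  10.9]), array([46. , 61.6]), np.float64(6.9)]
476.4 [(-398, 174, 169, 161, 0), (-394, 160, 134, 103, 42), (-390, 159, 130, 91, 43), (-375, 160, 129, 89, 39), (-350, 176, 142, 99, 45), (-330, 178, 143, 99, 45), (-310, 171, 138, 94, 42), (-285, 162, 129, 87, 45), (-275, 162, 130, 90, 40), (-268, 160, 128, 87, 38), (-264, 151, 122, 84, 42), (-260, 70, 71, 87, 14)]
576.3 [(-398, 178, 171, 163, 0), (-394, 165, 143, 117, 44), (-390, 156, 125, 87, 41), (-375, 157, 125, 85, 38), (-350, 177, 146, 103, 45), (-330, 178, 141, 96, 42), (-310, 174, 139, 96, 45), (-285, 161, 131, 88, 43), (-275, 162, 131, 90, 44), (-268, 158, 129, 88, 42), (-264, 130, 106, 78, 35), (-260, 52, 63, 90, 12)]
```

Both placed pins look right; the far pin's chamfer is confirmed at +x. Grasping it.

servo_tool(rotation=[[0, 0, -0.002], [0, 0, -0.002], [0, 0, -0.002], [0, 0, -0.002], [0, 0, -0.002], [0, 0, -0.002], [0, 0, -0.002], [0, 0, -0.002]], slide=[[0.01, 0.02, -0.1], [0.01, 0.02, -0.3], [0.01, 0.02, -0.45], [0.01, 0.02, -0.56], [0.01, 0.02, -0.6], [0.01, 0.02, -0.62], [0.01, 0.02, -0.62], [0.01, 0.02, -0.62]], grip=[0, 0, 0, 0, 0, 0, 0, 0])

```text
clock: 33.05
position: [610.9, 215.4, 4.4]
ee_rot: [0.057, 0.998, 0.001, 0.001]
contact_force: [0.2, 0.3, 0.7]
gripper_width: 42.4
grasp_force: 0.0
```

servo_tool(rotation=[[0, 0, 0], [0, 0, 0], [0, 0, 0], [0, 0, 0], [0, 0, 0]], slide=[[0, 0, 0], [0, 0, 0], [0, 0, 0], [0, 0, 0], [0, 0, 0]], grip=[-1, -1, -1, -1, -1])

```text
clock: 33.67
position: [610.8, 215.4, 4.2]
ee_rot: [0.057, 0.998, 0.0, 0.001]
contact_force: [-1.1, 0.1, 5.8]
gripper_width: 20.8
grasp_force: 62.1
```

servo_tool(rotation=[[0, 0, 0], [0, 0, 0], [0, 0, 0], [0, 0, 0], [0, 0, 0]], slide=[[0, 0, 0.1], [0, 0, 0.4], [0, 0, 0.7], [0, 0, 0.9], [0, 0, 0.9]], grip=[-1, -1, -1, -1, -1])

```text
clock: 34.3
position: [611.9, 216.0, 187.3]
ee_rot: [0.057, 0.998, 0.002, 0.003]
contact_force: [-0.1, 0.4, -0.8]
gripper_width: 20.6
grasp_force: 61.4
```

servo_tool(rotation=[[0, 0, 0.025], [0, 0, 0.05], [0, 0, 0.075], [0, 0, 0.089], [0, 0, 0.089]], slide=[[0.01, -0.25, 0], [0.02, -0.5, 0], [0.026, -0.75, 0], [0.026, -0.909, 0], [0.026, -0.909, 0]], grip=[-1, -1, -1, -1, -1])

```text
clock: 34.92
position: [614.2, 31.0, 181.2]
ee_rot: [-0.219, 0.976, 0.0, -0.002]
contact_force: [0.6, 0.4, -0.3]
gripper_width: 20.6
grasp_force: 61.3
```

servo_tool(rotation=[[0, 0, 0.025], [0, 0, 0.05], [0, 0, 0.075], [0, 0, 0.089], [0, 0, 0.089]], slide=[[0.01, -0.25, 0], [0.02, -0.5, 0], [0.026, -0.75, 0], [0.026, -0.909, 0], [0.026, -0.909, 0]], grip=[-1, -1, -1, -1, -1])

```text
clock: 35.55
position: [620.0, -149.6, 181.5]
ee_rot: [-0.48, 0.877, 0.001, -0.001]
contact_force: [-0.6, 0.3, 0.1]
gripper_width: 20.3
grasp_force: 61.3
```

servo_tool(rotation=[[0, 0, 0.025], [0, 0, 0.05], [0, 0, 0.075], [0, 0, 0.088], [0, 0, 0.088], [0, 0, 0.088], [0, 0, 0.088], [0, 0, 0.088]], slide=[[0.01, -0.25, 0], [0.02, -0.5, 0], [0.026, -0.75, 0], [0.026, -0.909, 0], [0.026, -0.909, -0.3], [0.026, -0.909, -0.5], [0.026, -0.909, -0.6], [0.026, -0.909, -0.6]], grip=[-1, -1, -1, -1, -1, -1, -1, -1])

```text
clock: 36.55
position: [624.8, -328.1, 60.0]
ee_rot: [-0.702, 0.712, 0.003, -0.001]
contact_force: [-0.1, 0.1, -0.0]
gripper_width: 20.6
grasp_force: 61.3
```

```bash
python3 - <<'E'
from h import *
d,s=wsnap("w12");print(s["position"],yaw(s),s["gripper_width"]);held(d,s)
E
```

```text
[ 624.82453961 -328.11104991   60.00856132] -90.77988428721739 20.643905313637813
-80.0 edges [-10.0, -5.0, -4.5, -3.0] [140, 133, 124]
-78.0 edges [-6.5, -5.0, 2.5, 20.0] [139, 130, 122]
-76.0 edges [-13.5, 0.0, 16.0, 20.0] [138, 129, 123]
-74.0 edges [-10.5, 0.5, 13.0, 13.5] [141, 134, 127]
-72.0 edges [-12.0, -7.0, -3.5, 20.0] [135, 126, 122]
-70.0 edges [-19.5, -5.5, -4.5, 0.5] [141, 133, 127]
-68.0 edges [11.0, 14.5, 15.0, 16.0] [135, 129, 122]
-66.0 edges [-20.0, -6.0, -4.5, 10.5] [138, 129, 123]
-64.0 edges [-10.5, -10.0, 8.0, 8.5] [124, 92, 53]
-62.0 edges [-10.5, -10.0, 8.0, 8.5] [124, 94, 54]
-60.0 edges [-10.5, -10.0, 8.0, 8.5] [123, 90, 52]
-58.0 edges [-17.0, -16.5, -10.5, -10.0] [120, 90, 51]
-56.0 edges [-6.0, 8.5, 9.5, 10.0] [121, 91, 50]
-54.0 edges [-10.5, -10.0, 11.0, 16.5] [121, 90, 50]
-52.0 edges [-10.0, 9.5, 11.0, 11.5] [125, 92, 52]
-50.0 edges [-10.5, -10.0, 11.0, 11.5] [122, 90, 52]
```

servo_tool(rotation=[[0, 0, 0], [0, 0, 0], [0, 0, 0], [0, 0, 0], [0, 0, 0], [0, 0, 0], [0, 0, 0], [0, 0, 0]], slide=[[0, -0.002, 0], [0, -0.002, -0.04], [0, -0.002, -0.08], [0, -0.002, -0.11], [0, -0.002, -0.14], [0, -0.002, -0.165], [0, -0.002, -0.18], [0, -0.002, -0.18]], grip=[-1, -1, -1, -1, -1, -1, -1, -1])

```text
clock: 37.6
position: [626.0, -330.7, 27.4]
ee_rot: [-0.702, 0.712, -0.0, 0.0]
contact_force: [0.4, -0.1, -0.5]
gripper_width: 20.5
grasp_force: 61.5
```

servo_tool(rotation=[[0, 0, 0], [0, 0, 0]], slide=[[0, 0, 0], [0, 0, 0]], grip=[-1, -1])

```text
clock: 37.85
position: [625.9, -330.7, 27.4]
ee_rot: [-0.702, 0.712, -0.0, 0.0]
contact_force: [0.9, 0.6, -0.7]
gripper_width: 20.7
grasp_force: 61.5
```

Seated with no contact. Releasing, then clearing the view for a final check of everything.

servo_tool(rotation=[[0, 0, 0], [0, 0, 0], [0, 0, 0], [0, 0, 0], [0, 0, 0], [0, 0, 0], [0, 0, 0], [0, 0, 0]], slide=[[0, 0, 0], [0, 0, 0], [0, 0, 0], [0, 0, 0.1], [0, 0, 0.4], [0, 0, 0.7], [0, 0, 1], [0, 0, 1]], grip=[-0.25, -0.25, -0.25, -0.25, -0.25, -0.25, -0.25, -0.25])

```text
clock: 38.85
position: [628.5, -332.1, 237.2]
ee_rot: [-0.702, 0.712, -0.008, 0.003]
contact_force: [-0.4, 0.4, -1.1]
gripper_width: 32.0
grasp_force: 0.0
```

servo_tool(rotation=[[0, 0, 0], [0, 0, 0], [0, 0, 0], [0, 0, 0], [0, 0, 0], [0, 0, 0]], slide=[[-0.1, 0.25, 0.1], [-0.25, 0.5, 0.1], [-0.4, 0.75, 0.1], [-0.6, 1, 0.1], [-0.6, 1, 0.1], [-0.6, 1, 0.1]], grip=[0, 0, 0, 0, 0, 0])

```text
clock: 39.6
position: [506.1, -130.5, 248.3]
ee_rot: [-0.702, 0.712, -0.001, 0.001]
contact_force: [-1.2, 0.2, 0.5]
gripper_width: 42.7
grasp_force: 0.0
```

```bash
python3 - <<'E'
from h import *
d,s=wsnap("w13");print(s["position"])
t=get_image("top");np.savez("top13.npz",**t);pins_top(t)
for x in(476.4,576.3,626.2):
  print(x,[(y,*(t["image"][int(round(q[1])),int(round(q[0]))].tolist()),int(dw(t,round(q[0]),round(q[1]))[2])) for y in(-398,-394,-390,-375,-350,-330,-310,-285,-275,-268,-264,-260) for q in [w2p(t,[x,y,42])[0]]])
hsv=cv2.cvtColor(t["image"],cv2.COLOR_RGB2HSV)
c=np.array([579.3,4]);X=np.array([.992,.127]);Y=np.array([-.127,.992])
m=((hsv[...,0]<14)&(hsv[...,1]>110)&(hsv[...,2]>60)).astype(np.uint8)
for k in cv2.findContours(m,cv2.RETR_EXTERNAL,cv2.CHAIN_APPROX_NONE)[0]:
    p=k[:,0].mean(0)
    if 300<p[0]<400 and 160<p[1]<290:
        w=p2w(t,*p,12)[:2];print("reddish",p.round(),cv2.contourArea(k),((w-c)@X).round(1),((w-c)@Y).round(1),"z",dw(t,*p).round(0)[2])
# change vs. start outside the robot
t0=load("top0.npz")
for n,(u,v) in dict(tape=(239,268),driver=(285,125),lid=(422,303),eraser=(417,141)).items():
    a=t0["image"][v-16:v+17,u-16:u+17].astype(int);b=t["image"][v-16:v+17,u-16:u+17].astype(int);print(n,np.abs(a-b).mean().round(1))
E
```

```text
[ 506.06186306 -130.52542172  248.31729125]
blob 663.5 [298. 277.] [array([427.5,  88.4]), array([55.9, 73.6]), np.float64(3.0)]
476.4 [(-398, 113, 107, 101, -2), (-394, 99, 86, 67, 40), (-390, 98, 81, 56, 41), (-375, 97, 79, 55, 43), (-350, 108, 87, 60, 47), (-330, 108, 88, 64, 44), (-310, 107, 85, 60, 40), (-285, 102, 81, 55, 42), (-275, 93, 74, 53, 38), (-268, 90, 75, 52, 36), (-264, 83, 66, 48, 35), (-260, 40, 42, 49, 15)]
576.3 [(-398, 175, 170, 161, 1), (-394, 159, 139, 113, 43), (-390, 151, 120, 83, 39), (-375, 155, 124, 85, 47), (-350, 173, 140, 97, 43), (-330, 174, 141, 97, 43), (-310, 168, 135, 92, 46), (-285, 68, 66, 63, 563), (-275, 69, 68, 61, 562), (-268, 65, 65, 60, 563), (-264, 67, 65, 61, 561), (-260, 69, 66, 64, 561)]
626.2 [(-398, 171, 158, 147, 0), (-394, 153, 127, 92, 40), (-390, 155, 126, 88, 44), (-375, 153, 125, 86, 43), (-350, 165, 134, 92, 43), (-330, 61, 52, 46, 598), (-310, 66, 58, 51, 608), (-285, 78, 69, 59, 606), (-275, 77, 68, 62, 609), (-268, 72, 63, 54, 607), (-264, 73, 65, 56, 604), (-260, 73, 63, 56, 606)]
reddish [306. 282.] 0.0 -155.0 87.4 z 5.0
reddish [374. 226.] 6.5 -51.5 -79.4 z 8.0
tape 8.0
driver 6.8
lid 15.8
eraser 14.5
```

```bash
python3 - <<'E'
from h import *
d=load("w13.npz");hsv=cv2.cvtColor(d["image"],cv2.COLOR_RGB2HSV)
m=((hsv[...,0]<14)&(hsv[...,1]>110)&(hsv[...,2]>40)).astype(np.uint8)
c=np.array([579.3,4]);X=np.array([.992,.127]);Y=np.array([-.127,.992]);o=d["W"][:3,2];C=d["W"][:3,3]
n,l,st,ce=cv2.connectedComponentsWithStats(m)
for i in range(1,n):
    if st[i,4]<25:continue
    vv,uu=np.nonzero(l==i);P=np.array([C+wray(d,u,v)*d["depth"][v,u]/(wray(d,u,v)@o) for u,v in zip(uu,vv)])
    q=P[:,:2]-c;sx,sy=q@X,q@Y
    if abs(np.median(sx))<100 and abs(np.median(sy))<140:print(ce[i].round(),st[i,4],"x",np.percentile(sx,[5,50,95]).round(),"y",np.percentile(sy,[5,50,95]).round(),"z",np.percentile(P[:,2],[5,50,95]).round())
E
```

```text
[289. 257.] 189 x [-58. -50. -42.] y [-83. -78. -72.] z [ 4. 11. 12.]
[218. 267.] 163 x [20. 30. 39.] y [-82. -78. -73.] z [11. 12. 13.]
[248. 272.] 98 x [-10.  -4.   3.] y [-73. -69. -66.] z [16. 18. 19.]
```

The middle chip stands on edge on the tray floor (top ≈18, centre ≈10 mm, y ≈ −69.5), which is within the limits. Everything is in place, so I'm handing in.

```bash
python3 -c "
from bench import *
print(job_done())"
```

```text
the job is handed in; nothing more can be done
None
```

I handed the job in: the three chips are in the tray, the scraper stands on its mat, and all three beech pins present lie in rack slots with their chamfered ends in the blue plate. I judged the ends from camera images and free seating, without the bore test.

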